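# Load, dock and lock the river sample cassette

## Robot

A 7-joint arm with a two-finger parallel gripper is mounted at the origin on the work surface. World frame = base frame: x ahead of the robot, y to its left, z up, the work surface at z = 0. Lengths are in m, angles in rad, forces in N, time in s.
With the tool pointing down it reaches from about 0.425 to 0.925 m from the base axis. Payload 6.8 kg.
Tool frame: the origin (TCP) lies on the front face of the gripper's body, between the roots of the fingers; the fingertips stand 73 mm ahead of it and the grasp point (between the pads) lies 54 mm ahead of it; z points along the fingers, x is the direction in which the jaws open and shut, and the axes are right-handed (so a half turn about z gives the same grasp; the last joint's range is limited). The gripper opens to 85 mm and grips with 20 to 120 N. Pads are 22 mm wide; open, the fingers measure 114 mm over their backs; the gripper's body (76 mm by 85 mm) begins 54 mm behind the grasp point. The pads swing forward as they close: fully open they stand 13 mm farther back than shut.
Start: joints at [1.022, 0.477, 0.022, 1.555, -0.011, 1.109, -0.083], TCP at [0.288, -0.61, 0.304] pointing down, gripper open.
Joint ranges: [-2.96, 2.96], [-0.34, 2.1], [-1.41, 1.46], [0.24, 2.44], [-1.37, 4.51], [0.17, 1.92], [-2.96, 2.96]. Speed limits (rad/s): [2.39, 2.39, 3.14, 3.14, 3.14, 3.14, 3.14].

## Interface

Orientations are given as a unit quaternion [w, x, y, z].
In Python, from station import get_obs, read_camera, hand_in gives the robot as it stands. The module is installed in compiled form; this text tells all that it offers.
- The arm moves only by the shell command python3 -m creep 'ROWS' [FORCE]. ROWS is JSON, a list that holds one entry, the list of rows, each a list of 7 numbers: the turn, a rotation vector about the tool's x, y, z in rad, then the shift along the tool's x, y, z in m, then the finger opening in m, from 0 to 0.0854. A call has 1 to 20 rows; each row shifts and turns the pose as measured when the row begins, along the tool's axes as they then stand; what a row does not reach is not made up. A row lasts 1/12 s, in which the tool goes at most 41.7 mm and 7.16 degrees, less where a joint would pass 70% of its speed; a pose out of reach is approached as far as the arm can. A call is refused whole if a number of a shift passes 0.0417 or a number of a turn 0.125, either way. A call with a gripper value outside its range is refused whole. The fingers move at their own pace and stop on an object; FORCE is the grip in N (left out, the last holds). Time passes only in rows, so rows that do not move let the fingers close. It gives the time, the measured TCP pose, the force and the opening at its end, in the units of the state.
- get_obs(): the state, without advancing time (a new reading comes with each control period).
- read_camera(name): name is "scene" or "top" or "wrist"; returns a dict with "color" (420x560x3 uint8, red, green, blue), "range_z" (420x560 float32, m along the optical axis (not along the pixel's ray), 0 where there is no reading), "fovy" (degrees; the focal length in pixels is half the picture's height over the tangent of half this angle, whatever the lens; pixels are square), "cx", "cy" (the principal point, pixels), "D" ([k1, k2, p1, p2, k3] as OpenCV has them; the pictures are not rectified), "rvec" (rotation vector, rad) and "tvec" (3), from world to camera coordinates, as OpenCV has them. Camera axes: x right, y down, z forward; pixel columns grow to the right and rows downward; lengths in m; the calibration is good to about 2 mm. A picture is of the moment at which its call begins.
- hand_in(): hands the job in, once; it reports no verdict.
The state is a dict: "t": time; "q": joint angles; "joint_vel": joint speeds; "joint_torque": joint torques, N m; "eef_pos": TCP position; "tool_rot": TCP orientation; "contact_force": force on the tool from outside, world axes, zero at the start; "torque": the same for the moment, N m; "gripper_width": opening from 0.0 (shut) to 1.0 (fully open).
Only numpy, scipy, OpenCV 4.12 (cv2) and the standard library are available. Lean on these libraries where they do the work, as an engineer would, in place of code of your own. Each camera call takes 0.05 s, during which the arm holds its last target.

## Task

Put the orange travel block from the reader's track into the clear tub, and stand every small sample bottle upright in the cassette, one to a bay: amber ones in the black-floored bays, clear ones in the white-floored bays. Then push the loaded cassette fully home by the yellow stripe on its push plate (off its centre line it jams: back off, do not force it), and finally turn the black knob clockwise until it has clicked past its detent. Leave the beaker and the two big bottles where they are.

Things in the scene. Friction and masses are not known exactly. Their poses are not given: they have to be found in the camera images.
- dock: Grey base plate of a field water reader, 150 x 450 x 20 mm, fixed; origin under it, on its centre line, 10 mm to the -y side of its middle. The cassette slides home along its +y. A blue housing (top 85 mm above the table) stands on it from y = 135 to 235 mm; two low rails (top 29 mm above the table) run along y at x = +-58 mm.
- cassette_slide (a joint): Travel of the cassette along the dock's +y, m: 0 out, 0.130 fully home (end stop); starts at 0 to 0.03. About 3 N friction, stays where left.
- cassette_mid (a point): Middle of the white bottle cassette on the dock's rails (122 mm wide in x, 190 mm long in y; axes as the dock's), 29 mm above the table, amid its 2 x 3 square bays (52 mm inside, walls 6 mm; wall tops 50 mm, floors 5 mm above this point). +x row: black floors and rims; -x row: white. It only slides along y.
- push_plate: Upright aluminium plate, 122 x 8 x 76 mm, at the cassette's -y end, 14 mm behind the bays, a yellow stripe down its middle; origin mid-foot, 29 mm above the table; axes as the dock's. It pivots about its vertical middle: pushed within 10 mm of the stripe (towards the dock's +y) all glides; pushed 20 mm or more off it, it rocks 3 degrees, its shoes wedge on the rails and nothing moves; let go, it springs straight.
- white_bay0 (a point): Centre of the floor of a white-floored bay of the cassette (-x row, number 0 from the push plate).
- white_bay1 (a point): Centre of the floor of a white-floored bay of the cassette (-x row, number 1 from the push plate).
- white_bay2 (a point): Centre of the floor of a white-floored bay of the cassette (-x row, number 2 from the push plate).
- dark_bay0 (a point): Centre of the floor of a black-floored bay of the cassette (+x row, number 0 from the push plate).
- dark_bay1 (a point): Centre of the floor of a black-floored bay of the cassette (+x row, number 1 from the push plate).
- dark_bay2 (a point): Centre of the floor of a black-floored bay of the cassette (+x row, number 2 from the push plate).
- lock_knob (a joint): Angle of the black lock knob, in rad, growing clockwise seen from above: about 0 to 0.1 at the start, stop at 1.45. A sprung detent (about 0.1 to 0.2 N m) resists from about 0.4 to 0.75; past 0.75 it pushes on, and the knob has clicked through beyond 1.05. Let go before the middle, it springs back.
- knob_grip (a point): Middle of the knob's bar grip, on its vertical turning axis, on top of the blue housing; 14 mm wide, 46 mm long, 26 mm high, its top 119 mm above the table (11 mm above this point). The point's y axis lies along the bar; a white line marks its pointer end. At 0 the bar lies along the dock's y.
- travel_block: Orange plastic travel block, 36 x 40 x 50 mm (x, y, z), 60 g, origin at the centre of its underside; stands between the rails on the dock's base plate (20 mm above the table), in the way of the cassette, its axes near the dock's.
- tub: Shallow clear plastic tub, open on top, 180 x 130 x 50 mm outside, walls and floor 4 mm; fixed; origin under its centre.
- tub_in (a point): Centre of the tub's inner floor.
- amber0: Amber glass sample bottle with black cap, paper band, standing on the ledge; body 38 mm across and 60 mm high, cap 27 mm across from 72 to 94 mm high (full height 94 mm), 90 g, mostly in its thick foot; origin at the centre of its underside. May be absent.
- amber1: Amber glass sample bottle with black cap, paper band, standing on the ledge; body 38 mm across and 60 mm high, cap 27 mm across from 72 to 94 mm high (full height 94 mm), 90 g, mostly in its thick foot; origin at the centre of its underside. May be absent.
- amber2: Amber glass sample bottle with black cap, paper band, standing on the ledge; body 38 mm across and 60 mm high, cap 27 mm across from 72 to 94 mm high (full height 94 mm), 90 g, mostly in its thick foot; origin at the centre of its underside. May be absent.
- clear0: Clear glass sample bottle with white cap, paper band, standing on the ledge; body 38 mm across and 60 mm high, cap 27 mm across from 72 to 94 mm high (full height 94 mm), 90 g, mostly in its thick foot; origin at the centre of its underside. May be absent.
- clear1: Clear glass sample bottle with white cap, paper band, standing on the ledge; body 38 mm across and 60 mm high, cap 27 mm across from 72 to 94 mm high (full height 94 mm), 90 g, mostly in its thick foot; origin at the centre of its underside. May be absent.
- clear2: Clear glass sample bottle with white cap, paper band, standing on the ledge; body 38 mm across and 60 mm high, cap 27 mm across from 72 to 94 mm high (full height 94 mm), 90 g, mostly in its thick foot; origin at the centre of its underside. May be absent.
- beaker: Bystander: glass beaker, 84 mm across, 100 mm high, origin under its centre. Leave alone.
- reagent_clear: Bystander: big clear stoppered bottle, 68 mm across, 150 mm high, origin under its centre. Leave alone.
- reagent_amber: Bystander: big amber bottle, 68 mm across, 150 mm high, origin under its centre. Leave alone.
Not all that is in view belongs to the job. Several things have the shape of the tub; the one meant has the colours described above.

How it is judged:
By the outcome, as a careful person would: the job done as asked, in the order asked, and still so for the second after the job is handed in, with the robot touching nothing.
Of amber0, amber1, amber2, clear0, clear1, clear2 only 4 to 6 are there at a start; the rules pass over those that are not, and their reading is None.
At some moment in a run one of amber0, amber1, amber2, clear0, clear1, clear2 may be knocked a few centimetres aside while the robot is not near it.
It also fails if it takes over 210 s, if anything falls off the work surface, if the arm or the gripper's body presses on something with over 40 N, if the wrist force passes 120 N, or if a joint passes its speed limit or range.

## Working session

There is one attempt and no reset: what is moved stays moved. The work goes in short steps, Python scripts to look and compute and a shell command to move; the robot and the scene stay as the last step left them, time stands still between calls to the robot, and variables do not carry over. Pictures are saved under pics/ and viewed, and the job is handed in when it is done.

```bash
mkdir -p pics; ls; cat > h.py <<'E'
import numpy as np, cv2, json
from station import get_obs, read_camera
def K(c):
    h=c['color'].shape[0]; f=h/2/np.tan(np.radians(c['fovy'])/2)
    return np.array([[f,0,c['cx']],[0,f,c['cy']],[0,0,1.]])
def save(n,img): cv2.imwrite('pics/'+n,img[...,::-1])
def ray(c,uv):
    p=cv2.undistortPoints(np.array(uv,float).reshape(-1,1,2),K(c),np.array(c['D'],float)).reshape(-1,2)
    R=cv2.Rodrigues(np.array(c['rvec'],float))[0]; t=np.array(c['tvec'],float).ravel()
    d=np.c_[p,np.ones(len(p))]
    return -R.T@t, d@R   # origin, dirs (unit optical z)
def onplane(c,uv,z):
    o,d=ray(c,uv); s=(z-o[2])/d[:,2]; return o+d*s[:,None]
def cloud(c):
    h,w=c['range_z'].shape
    u,v=np.meshgrid(np.arange(w),np.arange(h))
    o,d=ray(c,np.c_[u.ravel(),v.ravel()])
    return (o+d*c['range_z'].reshape(-1,1)).reshape(h,w,3)
def proj(c,P):
    return cv2.projectPoints(np.array(P,float).reshape(-1,1,3),np.array(c['rvec'],float),np.array(c['tvec'],float),K(c),np.array(c['D'],float))[0].reshape(-1,2)
E
python3 - <<'E'
from h import *
import pickle
for n in ['scene','top','wrist']:
    c=read_camera(n); save(n+'0.png',c['color']); pickle.dump(c,open(n+'0.pkl','wb'))
    o,d=ray(c,[[280,210]]); print(n,o.round(3),d.round(3),c['fovy'],c['D'])
print(get_obs())
E
```

```text
pics
scene [ 1.237 -0.317  1.161] [[-0.56   0.288 -0.777]] 46.765931632076764 [-0.15430168  0.          0.          0.          0.        ]
top [0.21  0.081 1.292] [[ 0.214 -0.013 -0.977]] 57.50679848341403 [-0.03543074  0.          0.          0.          0.        ]
wrist [ 0.363 -0.575  0.374] [[-0.287 -0.134 -0.948]] 68.64088048694276 [-0.02647268  0.          0.          0.          0.        ]
{'t': 0.15, 'q': array([ 1.02191065,  0.47763115,  0.02237016,  1.55617505, -0.01152418,
        1.10929788, -0.08308505]), 'joint_vel': array([ 0.00019226, -0.0012421 , -0.00023379, -0.0035274 ,  0.00064638,
       -0.00126965,  0.00080422]), 'joint_torque': array([ 2.18141191e-03, -5.96924329e+01,  1.60981447e+00, -2.81491810e+01,
        1.27209988e-02,  6.48037239e-03,  4.24356017e-05]), 'eef_pos': array([ 0.28784154, -0.61018133,  0.30315622]), 'tool_rot': array([-3.33353929e-04,  8.44585972e-01, -5.35419515e-01, -6.05961670e-04]), 'contact_force': array([0.18685254, 0.10636659, 0.06212755]), 'torque': array([ 0.02777436, -0.00919323, -0.0296699 ]), 'gripper_width': 1.0014559448773572}
```

View pics/scene0.png

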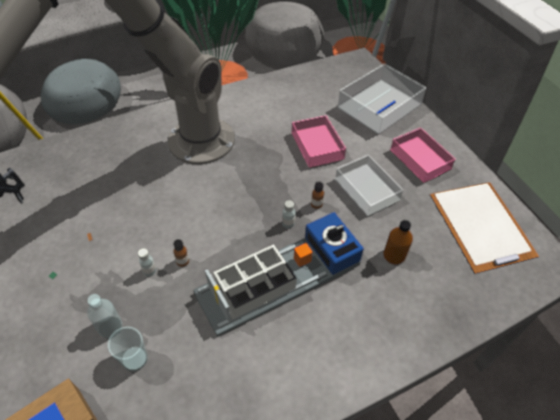

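View pics/top0.png

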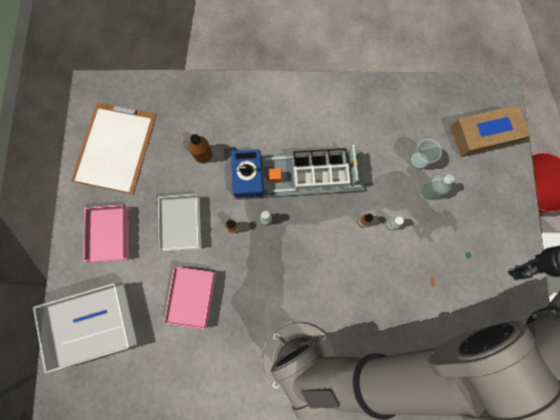

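View pics/wrist0.png

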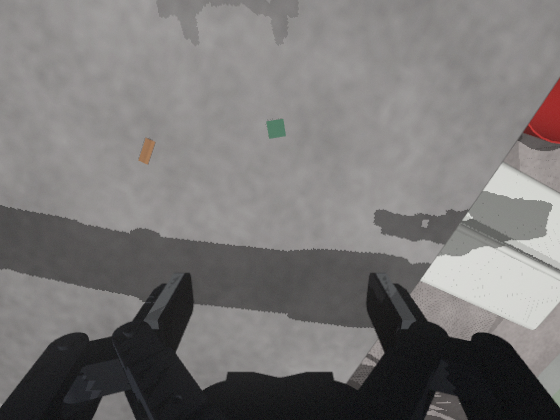

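Candidates. Tub: grey-clear tray top(180,222), the large clear box top(85,330) and the pink trays (106,233),(190,296). I choose (180,222), on colour and size. Bottles: amber at (231,226) and (366,219), clear at (265,217) and (397,222). The big reagents at (200,148) and (440,185) and the beaker at (428,152) stay where they are. Next, a close crop to check this.

```bash
python3 - <<'E'
from h import *
import pickle
c=pickle.load(open('top0.pkl','rb')); s=pickle.load(open('scene0.pkl','rb'))
save('top_crop.png',cv2.resize(c['color'][130:250,150:420],None,fx=2.95,fy=2.95,interpolation=cv2.INTER_CUBIC))
save('scene_crop.png',cv2.resize(s['color'][170:345,130:390],None,fx=3,fy=3,interpolation=cv2.INTER_CUBIC))
P=cloud(c)
for n,u,v in [('tubfl',180,222),('bigbox',85,330),('amA',231,226),('clA',265,217),('amB',366,219),('clB',397,222),('block',274,174),('knob',246,168),('house',240,185),('plate',355,165),('dockend',362,190)]:
    print(n,P[v-1:v+2,u-1:u+2].reshape(-1,3).round(3)[[0,4,8]].tolist())
# heights map of everything above table
m=(P[...,2]>0.015)&(c['range_z']>0)
n,l,st,ce=cv2.connectedComponentsWithStats(m.astype(np.uint8))
for i in range(1,n):
    if st[i,4]>15:
        q=P[l==i]; print(st[i],q.min(0).round(3),q.max(0).round(3))
E
```

```text
tubfl [[0.45, 0.409, 0.008], [0.448, 0.407, 0.003], [0.443, 0.402, 0.009]]
bigbox [[0.089, 0.704, 0.004], [0.085, 0.701, 0.002], [0.082, 0.698, 0.002]]
amA [[0.422, 0.224, 0.095], [0.419, 0.221, 0.096], [0.417, 0.218, 0.089]]
clA [[0.452, 0.116, 0.097], [0.45, 0.113, 0.093], [0.447, 0.11, 0.092]]
amB [[0.45, -0.208, 0.088], [0.446, -0.211, 0.091], [0.443, -0.214, 0.092]]
clB [[0.439, -0.305, 0.099], [0.436, -0.31, 0.094], [0.432, -0.311, 0.098]]
block [[0.603, 0.089, 0.072], [0.6, 0.086, 0.07], [0.596, 0.082, 0.074]]
knob [[0.606, 0.178, 0.124], [0.603, 0.175, 0.122], [0.601, 0.172, 0.118]]
house [[0.561, 0.2, 0.085], [0.558, 0.197, 0.083], [0.552, 0.192, 0.092]]
plate [[0.625, -0.175, 0.107], [0.623, -0.179, 0.102], [0.619, -0.182, 0.105]]
dockend [[0.565, -0.215, 0.022], [0.561, -0.217, 0.023], [0.561, -0.224, 0.011]]
[ 452  105   79   50 2553] [ 0.695 -0.806  0.015] [ 0.867 -0.552  0.081]
[113 106  23   9  86] [0.841 0.59  0.015] [0.871 0.672 0.023]
[188 134  24  29 498] [0.658 0.305 0.015] [0.722 0.373 0.157]
[410 139  31  30 606] [ 0.636 -0.467  0.016] [ 0.719 -0.386  0.107]
[ 2
[... 160 characters left out ...]
346 0.331 0.015] [0.536 0.475 0.058]
[ 84 205  44  57 789] [0.309 0.574 0.015] [0.496 0.721 0.056]
[260 211  12  14 127] [0.438 0.094 0.022] [0.47  0.131 0.099]
[359 214  14  14 150] [ 0.433 -0.238  0.015] [ 0.469 -0.203  0.099]
[386 217  17  14 169] [ 0.423 -0.33   0.016] [ 0.461 -0.295  0.1  ]
[226 220  13  14 132] [0.409 0.206 0.016] [0.442 0.241 0.099]
[ 507  245   53   36 1020] [ 0.246 -0.646  0.245] [ 0.325 -0.536  0.438]
[163 267  52  62 548] [0.101 0.279 0.015] [0.291 0.432 0.057]
[  33  283  103   90 1916] [-0.033  0.525  0.015] [0.238 0.837 0.088]
[  269   291   291   129 22214] [-0.098 -0.402  0.015] [0.215 0.097 0.824]
[ 73 310  34  12  94] [0.114 0.631 0.015] [0.151 0.737 0.024]
```

View pics/top_crop.png

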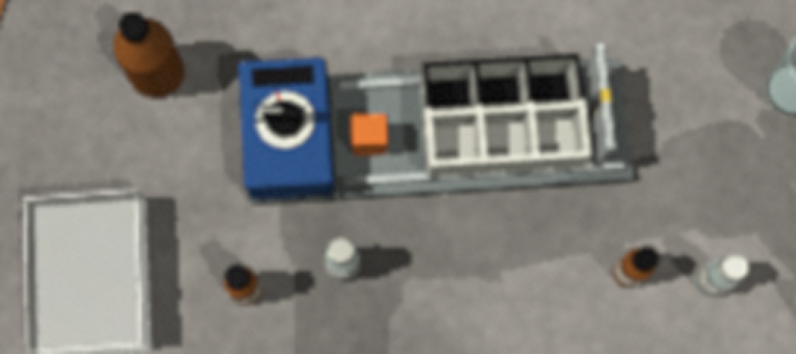

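View pics/scene_crop.png

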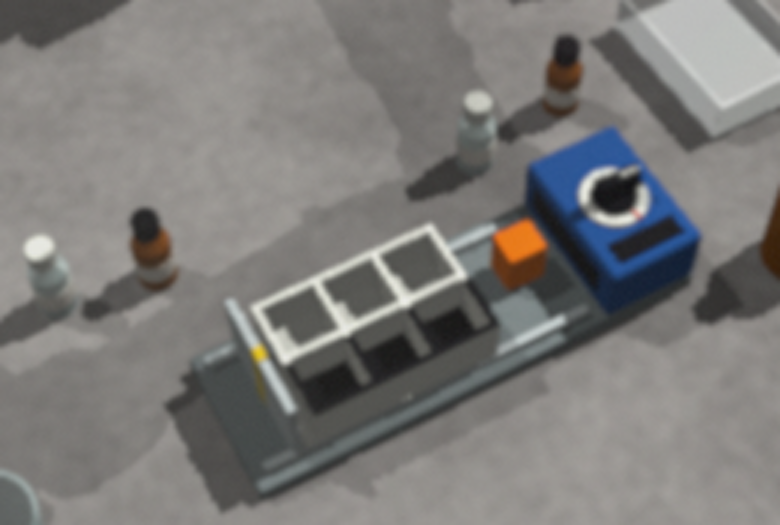

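```bash
cat >> h.py <<'E'
def maskrect(c,m,z,top=True):
    n,l,st,ce=cv2.connectedComponentsWithStats(m.astype(np.uint8))
    i=1+np.argmax(st[1:,4]); cn=cv2.findContours((l==i).astype(np.uint8),cv2.RETR_EXTERNAL,cv2.CHAIN_APPROX_NONE)[0][0].reshape(-1,2)
    w=onplane(c,cn,z)[:,:2].astype(np.float32)
    return w
E
python3 - <<'E'
from h import *
import pickle
for nm in ['top','scene']:
    c=pickle.load(open(nm+'0.pkl','rb')); P=cloud(c)
    hsv=cv2.cvtColor(c['color'],cv2.COLOR_RGB2HSV); H,S,V=[hsv[...,i].astype(int) for i in range(3)]
    z=P[...,2]; x=P[...,0]; y=P[...,1]
    reg=(x>.5)&(x<.75)&(y>-.3)&(y<.3)
    def rep(n,m,zz):
        if m.sum()<8: print(n,'none'); return
        w=maskrect(c,m,zz); r=cv2.minAreaRect(w); print(nm,n,np.round(r[0],4),np.round(r[1],4),round(r[2],2))
    blue=(H>100)&(H<130)&(S>120)&reg
    rep('house',reg&(z>.077)&(z<.1)&(y>.12)&(y<.26),.085)
    rep('block',(H<20)&(S>150)&reg&(z>.06),.07)
    rep('cass',reg&(z>.068)&(z<.09)&(y<.05)&(y>-.165),.079)
    rep('plate',reg&(z>.095)&(y<-.1),.105)
    rep('knob',reg&(z>.108)&(y>.1)&(V<60),.119)
    ys=(H>20)&(H<35)&(S>120)&reg; print('stripe',P[ys].mean(0).round(4),ys.sum())
    for n,bx,by in [('amA',.419,.221),('clA',.45,.113),('amB',.446,-.211),('clB',.436,-.31)]:
        m=(z>.083)&(np.hypot(x-bx,y-by)<.04); 
        w=maskrect(c,m,.094); print(n,np.round(cv2.minEnclosingCircle(w),4) if 0 else (w.mean(0).round(4),w.min(0).round(3),w.max(0).round(3)))
    m=(z>.035)&(x>.33)&(x<.55)&(y>.32)&(y<.49); w=P[m][:,:2].astype(np.float32); r=cv2.minAreaRect(w); print('tub',np.round(r[0],4),np.round(r[1],4),r[2])
E
```

```text
top house [0.6041 0.1759] [0.151  0.0995] 4.23
top block [0.5989 0.0839] [0.0383 0.0367] 0.48
top cass [ 0.623  -0.0712] [0.1262 0.1817] 4.06
top plate [ 0.6298 -0.1743] [0.1237 0.018 ] 3.81
top knob [0.6039 0.1748] [0.039  0.0162] 85.47
stripe [ 0.6321 -0.1785  0.1067] 9
amA (array([0.4274, 0.2243], dtype=float32), array([0.416, 0.211], dtype=float32), array([0.439, 0.237], dtype=float32))
clA (array([0.4559, 0.1116], dtype=float32), array([0.443, 0.1  ], dtype=float32), array([0.469, 0.123], dtype=float32))
amB (array([ 0.4509, -0.22  ], dtype=float32), array([ 0.439, -0.23 ], dtype=float32), array([ 0.462, -0.207], dtype=float32))
clB (array([ 0.4416, -0.3135], dtype=float32), array([ 0.427, -0.326], dtype=float32), array([ 0.453, -0.3  ], dtype=float32))
tub [0.4406 0.4034] [0.1818 0.1326] 4.435006141662598
scene house [0.6099 0.1737] [0.1521 0.1027] 3.89
scene block [0.6051 0.0805] [0.0401 0.0424] 0.29
scene cass [ 0.6273 -0.0723] [0.1292 0.1841] 4.24
scene plate [ 0.6345 -0.177 ] [0.1255 0.0175] 4.1
scene knob [0.6129 0.1703] [0.0138 0.0406] 2.39
stripe [ 0.6314 -0.1789  0.1042] 20
amA (array([0.4319, 0.2227], dtype=float32), array([0.415, 0.207], dtype=float32), array([0.448, 0.238], dtype=float32))
clA (array([0.461 , 0.1096], dtype=float32), array([0.445, 0.095], dtype=float32), array([0.478, 0.124], dtype=float32))
amB (array([ 0.4568, -0.2207], dtype=float32), array([ 0.44 , -0.235], dtype=float32), array([ 0.473, -0.208], dtype=float32))
clB (array([ 0.4478, -0.3171], dtype=float32), array([ 0.431, -0.331], dtype=float32), array([ 0.466, -0.303], dtype=float32))
tub [0.4417 0.4035] [0.1847 0.135 ] 3.7884297370910645
```

The picture shows four small bottles standing (2 amber, 2 clear), the block on the track at top(274,174), and the dock yawed about +4.2°. First I turn the tool so its x lies along dock x. After that, tool x = dock x, tool y = −dock y and tool z points down.

```bash
python3 -m creep '[[[0,0,-0.12,0,0,0,0.06],[0,0,-0.12,0,0,0,0.06],[0,0,-0.12,0,0,0,0.06],[0,0,-0.12,0,0,0,0.06],[0,0,-0.12,0,0,0,0.06],[0,0,-0.12,0,0,0,0.06],[0,0,-0.12,0,0,0,0.06],[0,0,-0.12,0,0,0,0.06],[0,0,-0.12,0,0,0,0.06],[0,0,-0.12,0,0,0,0.06]]]' 30
cat > st.py <<'E'
# state, and tool-frame shift/turn to a target TCP (x y z yaw_deg): python3 st.py x y z yaw
import sys
from h import *
from scipy.spatial.transform import Rotation as Ro
o=get_obs(); q=o['tool_rot']; R=Ro.from_quat([q[1],q[2],q[3],q[0]]); M=R.as_matrix()
p=np.array(o['eef_pos'])
print('t %.2f'%o['t'],'p',p.round(4),'yaw',np.degrees(np.arctan2(M[1,0],M[0,0])).round(2),'z',M[:,2].round(3),'F',o['contact_force'].round(1),'w %.4f'%(o['gripper_width']*.0854),'q1,q7',o['q'][[0,6]].round(2))
a=[float(v) for v in sys.argv[1:]]
if len(a)>=3:
    print('shift in tool axes',(M.T@(np.array(a[:3])-p)).round(4))
if len(a)>3:
    T=Ro.from_matrix([[np.cos(np.radians(a[3])),np.sin(np.radians(a[3])),0],[np.sin(np.radians(a[3])),-np.cos(np.radians(a[3])),0],[0,0,-1]])
    print('turn',(R.inv()*T).as_rotvec().round(3))
E
python3 st.py 0.60 0.02 0.30 4.2
```

```text
t: 0.98
eef_pos: [0.287, -0.6082, 0.2987]
tool_rot: [-0.004, 0.998, 0.058, -0.003]
contact_force: [-0.0, -0.0, -0.4]
gripper_width: 0.704
t 0.98 p [ 0.287  -0.6082  0.2987] yaw 6.64 z [-0.006  0.008 -1.   ] F [-0.  -0.  -0.4] w 0.0601 q1,q7 [1.21 1.05]
shift in tool axes [ 0.3835 -0.5878  0.002 ]
turn [-0.009  0.005  0.043]
```

```bash
python3 -m creep '[[[0,0,0.043,0.022,-0.034,0,0.06],[0,0,0,0.022,-0.034,0,0.06],[0,0,0,0.022,-0.034,0,0.06],[0,0,0,0.022,-0.034,0,0.06],[0,0,0,0.022,-0.034,0,0.06],[0,0,0,0.022,-0.034,0,0.06],[0,0,0,0.022,-0.034,0,0.06],[0,0,0,0.022,-0.034,0,0.06],[0,0,0,0.022,-0.034,0,0.06],[0,0,0,0.022,-0.034,0,0.06],[0,0,0,0.022,-0.034,0,0.06],[0,0,0,0.022,-0.034,0,0.06],[0,0,0,0.022,-0.034,0,0.06],[0,0,0,0.022,-0.034,0,0.06],[0,0,0,0.022,-0.034,0,0.06],[0,0,0,0.022,-0.034,0,0.06],[0,0,0,0.022,-0.034,0,0.06],[0,0,0,0,0,0,0.06]]]' 
python3 st.py 0.60 0.02 0.30 4.2
python3 - <<'E'
from h import *
import pickle
c=read_camera('wrist'); save('wrist1.png',c['color']); pickle.dump(c,open('wrist1.pkl','wb'))
E
```

```text
t: 2.48
eef_pos: [0.6181, 0.0152, 0.2942]
tool_rot: [-0.005, 0.999, 0.034, -0.006]
contact_force: [-0.1, 1.3, 0.6]
gripper_width: 0.698
t 2.48 p [0.6181 0.0152 0.2942] yaw 3.89 z [-0.012  0.01  -1.   ] F [-0.1  1.3  0.6] w 0.0596 q1,q7 [ 0.25 -0.24]
shift in tool axes [-0.0178 -0.0061 -0.0055]
turn [-0.011  0.011 -0.006]
```

View pics/wrist1.png

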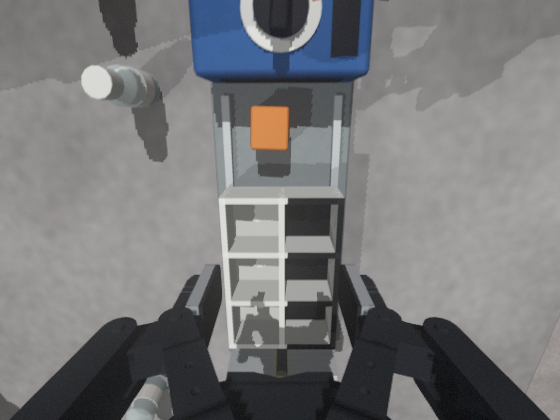

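The wrist view shows the block at (270,128), the housing at the top, the knob partly cut at (281,10) and the cassette bays from (255,215) to (310,335). Next I measure these.

```bash
python3 - <<'E'
from h import *
import pickle
c=pickle.load(open('wrist1.pkl','rb')); P=cloud(c)
hsv=cv2.cvtColor(c['color'],cv2.COLOR_RGB2HSV); H,S,V=[hsv[...,i].astype(int) for i in range(3)]
x,y,z=P[...,0],P[...,1],P[...,2]
def rep(n,m,zz):
    w=maskrect(c,m,zz); r=cv2.minAreaRect(w); print(n,np.round(r[0],4),np.round(r[1],4),round(r[2],2), 'z med',np.median(z[m]).round(4))
rep('block',(H<20)&(S>150)&(z>.063),.07)
m=(z>.07)&(z<.088)&(y<.06)&(y>-.17)&(V>0)
rep('cass',m,.079)
b=(H>100)&(H<130)&(S>120)&(z>.075); rep('house(cut)',b,.085)
w=maskrect(c,b,.085); print(w.min(0),w.max(0))
# cassette front corners by pixel (white/black rims)
uv=[[219,199],[344,200],[280,200],[232,347]]
print(onplane(c,uv,.079).round(4))
print('house front corners',onplane(c,[[196,76],[367,77]],.085).round(4))
print('rail/dock table z', np.median(z[300:,500:]).round(4), z[170,280].round(4))
E
```

```text
block [0.6011 0.0818] [0.0345 0.0388] 2.28 z med 0.0704
cass [ 0.6238 -0.0784] [0.1228 0.1986] 4.06 z med 0.0792
house(cut) [0.6067 0.1532] [0.146  0.0571] 3.67 z med 0.0854
[0.53204936 0.1206822 ] [0.6807676  0.18634856]
[[ 0.5564  0.0123  0.079 ]
 [ 0.6772  0.0199  0.079 ]
 [ 0.6155  0.0155  0.079 ]
 [ 0.5721 -0.1646  0.079 ]]
house front corners [[0.5371 0.121  0.085 ]
 [0.6812 0.1298 0.085 ]]
rail/dock table z -0.0002 0.0198
```

```bash
python3 st.py 0.601 0.082 0.20 4; python3 -m creep '[[[-0.011,0.011,0,-0.011,-0.034,0.03,0.05],[0,0,0,-0.006,-0.034,0.03,0.05],[0,0,0,0,0,0.03,0.05],[0,0,0,0,0,0,0.05],[0,0,0,0,0,0,0.05]]]';python3 st.py 0.601 0.082 0.112 4
```

```text
t 2.53 p [0.617  0.0116 0.2938] yaw 3.75 z [-0.014  0.007 -1.   ] F [0.4 0.4 0.1] w 0.0603 q1,q7 [ 0.25 -0.24]
shift in tool axes [-0.0101 -0.0706  0.0945]
turn [-0.008  0.013 -0.004]
t: 2.95
eef_pos: [0.5979, 0.0681, 0.208]
tool_rot: [0.003, 1.0, 0.03, 0.0]
contact_force: [1.2, -1.3, 0.9]
gripper_width: 0.587
t 2.95 p [0.5979 0.0681 0.208 ] yaw 3.49 z [ 0.001 -0.006 -1.   ] F [ 1.2 -1.3  0.9] w 0.0501 q1,q7 [ 0.14 -0.41]
shift in tool axes [ 0.0038 -0.0143  0.0959]
turn [ 0.006 -0.001 -0.009]
```

```bash
python3 -m creep '[[[0.006,0,-0.009,0.004,-0.014,0,0.05],[0,0,0,0,0,0,0.05],[0,0,0,0,0,0.02,0.05],[0,0,0,0,0,0.02,0.05],[0,0,0,0,0,0,0.05]]]';python3 st.py 0.601 0.082 0.112 4
python3 - <<'E'
from h import *
c=read_camera('wrist'); save('wrist2.png',c['color'])
E
```

```text
t: 3.37
eef_pos: [0.6069, 0.0793, 0.1751]
tool_rot: [0.0, 0.999, 0.031, 0.006]
contact_force: [-0.1, -0.7, -0.4]
gripper_width: 0.587
t 3.37 p [0.6069 0.0793 0.1751] yaw 3.6 z [ 0.013  0.    -1.   ] F [-0.1 -0.7 -0.4] w 0.0501 q1,q7 [ 0.11 -0.44]
shift in tool axes [-0.0065 -0.0031  0.063 ]
turn [ 0.001 -0.013 -0.007]
```

View pics/wrist2.png

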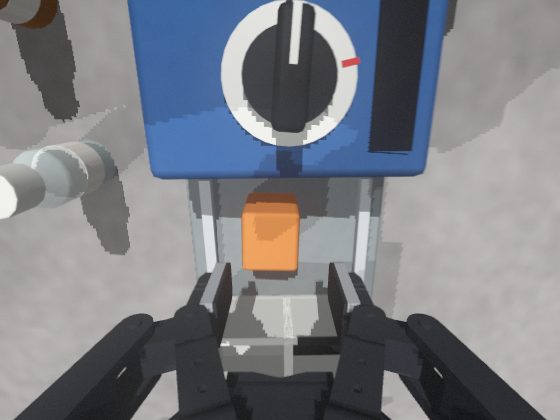

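The block is at (270,235) between the open pads, and the knob is clear at (293,70). I measure the knob here as well.

```bash
python3 - <<'E'
from h import *
import pickle
c=read_camera('wrist'); pickle.dump(c,open('wrist2.pkl','wb')); P=cloud(c)
hsv=cv2.cvtColor(c['color'],cv2.COLOR_RGB2HSV); H,S,V=[hsv[...,i].astype(int) for i in range(3)]
z=P[...,2]
m=(z>.112)&(z<.125); m[180:]=0
w=maskrect(c,m,.119); r=cv2.minAreaRect(w); print('knob',r, np.median(z[m]))
m=(H<20)&(S>150)&(z>.065); w=maskrect(c,m,.07); r=cv2.minAreaRect(w); print('block',r,np.median(z[m]))
E
python3 -m creep '[[[0,-0.013,0,-0.006,-0.003,0.02,0.05],[0,0,0,0,0,0.022,0.05],[0,0,0,0,0,0.015,0.05],[0,0,0,0,0,0,0.05]]]';python3 st.py 0.601 0.082 0.112 4
```

```text
knob ((0.6054193377494812, 0.1758546233177185), (0.04538829252123833, 0.013865725137293339), 89.38837432861328) 0.11929276019657026
block ((0.6013882756233215, 0.08344995975494385), (0.034670960158109665, 0.04040658101439476), 2.4692201614379883) 0.07031599081461044
t: 3.8
eef_pos: [0.6069, 0.0825, 0.1261]
tool_rot: [-0.001, 1.0, 0.03, 0.007]
contact_force: [-1.0, 0.1, 0.4]
gripper_width: 0.582
t 3.80 p [0.6069 0.0825 0.1261] yaw 3.43 z [ 0.014  0.001 -1.   ] F [-1.   0.1  0.4] w 0.0497 q1,q7 [ 0.09 -0.49]
shift in tool axes [-0.0061  0.0002  0.014 ]
turn [-0.001 -0.014 -0.01 ]
```

```bash
python3 -m creep '[[[0,-0.014,-0.01,-0.008,0,0.012,0.05],[0,0,0,0,0,0,0.05],[0,0,0,0,0,0,0.05]]]';python3 st.py 0.601 0.082 0.112 4
```

```text
t: 4.05
eef_pos: [0.5998, 0.0822, 0.1157]
tool_rot: [-0.0, 0.999, 0.035, 0.001]
contact_force: [0.5, -0.1, 0.4]
gripper_width: 0.586
t 4.05 p [0.5998 0.0822 0.1157] yaw 4.02 z [ 0.002  0.001 -1.   ] F [ 0.5 -0.1  0.4] w 0.0500 q1,q7 [ 0.08 -0.48]
shift in tool axes [0.0012 0.0003 0.0037]
turn [-0.001 -0.002  0.   ]
```

```bash
python3 -m creep '[[[0,0,0,0,0,0,0.02],[0,0,0,0,0,0,0.02],[0,0,0,0,0,0,0.02],[0,0,0,0,0,0,0.02],[0,0,0,0,0,-0.02,0.02],[0,0,0,0,0,-0.04,0.02],[0,0,0,0,0,-0.04,0.02],[0,0,0,0,0,-0.02,0.02],[0,0,0,0,0,0,0.02]]]' 30;python3 st.py 0.442 0.4035 0.24 4
python3 - <<'E'
from h import *
c=read_camera('wrist'); save('wrist3.png',c['color'])
E
```

```text
t: 4.8
eef_pos: [0.599, 0.082, 0.2414]
tool_rot: [-0.0, 0.999, 0.035, -0.0]
contact_force: [0.5, 0.4, -0.4]
gripper_width: 0.411
t 4.80 p [0.599  0.082  0.2414] yaw 4.04 z [-0.     0.001 -1.   ] F [ 0.5  0.4 -0.4] w 0.0351 q1,q7 [ 0.14 -0.4 ]
shift in tool axes [-0.134  -0.3318  0.0018]
turn [-0.001  0.     0.001]
```

View pics/wrist3.png

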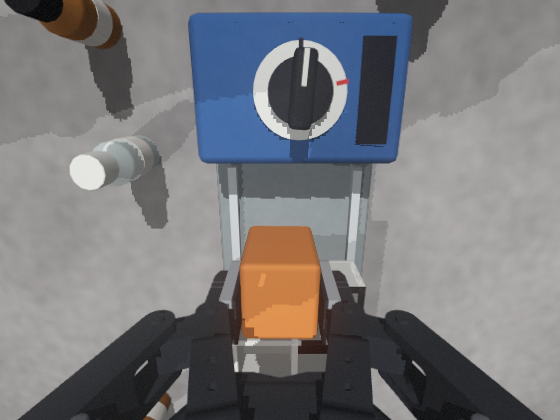

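The block is held (it fills the jaws at (280,280)). Carrying it to the tub.

```bash
python3 -m creep '[[[0,0,0,-0.013,-0.033,-0.01,0.02],[0,0,0,-0.013,-0.033,0,0.02],[0,0,0,-0.013,-0.033,0,0.02],[0,0,0,-0.013,-0.033,0,0.02],[0,0,0,-0.013,-0.033,0,0.02],[0,0,0,-0.013,-0.033,0,0.02],[0,0,0,-0.013,-0.033,0,0.02],[0,0,0,-0.013,-0.033,0,0.02],[0,0,0,-0.013,-0.033,0,0.02],[0,0,0,-0.013,-0.033,0,0.02],[0,0,0,0,0,0,0.02],[0,0,0,0,0,0,0.02]]]';python3 st.py 0.442 0.4035 0.103 4
```

```text
t: 5.85
eef_pos: [0.436, 0.4077, 0.2305]
tool_rot: [0.006, 0.999, 0.031, -0.01]
contact_force: [0.8, -1.0, -1.5]
gripper_width: 0.415
t 5.85 p [0.436  0.4077 0.2305] yaw 3.53 z [-0.02  -0.013 -1.   ] F [ 0.8 -1.  -1.5] w 0.0354 q1,q7 [-0.42 -1.06]
shift in tool axes [0.0084 0.003  0.1274]
turn [ 0.012  0.021 -0.008]
```

```bash
python3 -m creep '[[[0.012,0.02,-0.008,0.007,0.003,0.03,0.02],[0,0,0,0,0,0.03,0.02],[0,0,0,0,0,0.03,0.02],[0,0,0,0,0,0.02,0.02],[0,0,0,0,0,0,0.02],[0,0,0,0,0,0,0.02]]]';python3 st.py 0.442 0.4035 0.103 4
```

```text
t: 6.35
eef_pos: [0.4422, 0.4009, 0.1112]
tool_rot: [0.002, 0.999, 0.035, -0.002]
contact_force: [0.5, 0.4, 0.6]
gripper_width: 0.412
t 6.35 p [0.4422 0.4009 0.1112] yaw 4.03 z [-0.004 -0.004 -1.   ] F [0.5 0.4 0.6] w 0.0352 q1,q7 [-0.46 -1.14]
shift in tool axes [ 0.0001 -0.0026  0.0082]
turn [0.003 0.004 0.001]
```

```bash
python3 -m creep '[[[0,0,0,0,0,0.009,0.02],[0,0,0,0,0,0,0.02],[0,0,0,0,0,0,0.06],[0,0,0,0,0,0,0.06],[0,0,0,0,0,0,0.06],[0,0,0,0,0,0,0.06],[0,0,0,0,0,-0.03,0.06],[0,0,0,0,0,-0.04,0.06],[0,0,0,0,0,-0.04,0.06],[0,0,0,0,0,-0.02,0.06],[0,0,0,0,0,0,0.05]]]';python3 st.py 0.428 0.224 0.24 4
python3 - <<'E'
from h import *
import pickle
c=read_camera('top'); save('top4.png',c['color']); pickle.dump(c,open('top4.pkl','wb'))
c=read_camera('wrist'); save('wrist4.png',c['color'])
E
```

```text
t: 7.27
eef_pos: [0.4442, 0.4016, 0.2423]
tool_rot: [-0.0, 0.999, 0.035, -0.0]
contact_force: [0.8, 0.5, 0.4]
gripper_width: 0.591
t 7.27 p [0.4442 0.4016 0.2423] yaw 3.96 z [-0.  0. -1.] F [0.8 0.5 0.4] w 0.0505 q1,q7 [-0.4  -1.04]
shift in tool axes [-0.0284  0.1761  0.0023]
turn [-0.     0.    -0.001]
```

View pics/top4.png

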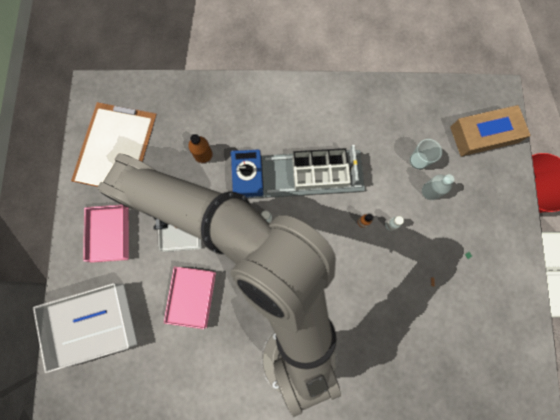

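View pics/wrist4.png

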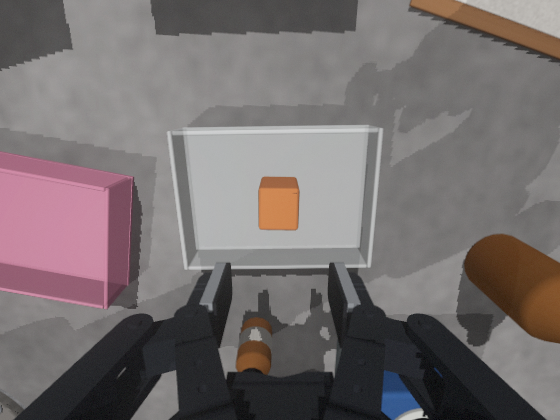

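The block lies in the clear tub (279,203). Next I look at the left pair of bottles.

```bash
python3 -m creep '[[[0,0,0,-0.004,0.033,0,0.05],[0,0,0,-0.004,0.033,0,0.05],[0,0,0,-0.004,0.033,0,0.05],[0,0,0,-0.004,0.033,0,0.05],[0,0,0,-0.004,0.033,0,0.05],[0,0,0,-0.004,0.033,0,0.05],[0,0,0,-0.004,0.033,0,0.05],[0,0,0,-0.004,0.033,0,0.05],[0,0,0,0,0,0,0.05],[0,0,0,0,0,0,0.05]]]'
cat > bot.py <<'E'
# find bottle caps in wrist view: bbox centre of cap top pixels cast on z=.094
from h import *
import sys
zt=float(sys.argv[2]) if len(sys.argv)>2 else .094
c=read_camera('wrist'); save(sys.argv[1],c['color']); P=cloud(c); z=P[...,2]
m=((abs(z-zt)<.004)).astype(np.uint8); m[:,:]&=(c['range_z']>.12).astype(np.uint8)
n,l,st,ce=cv2.connectedComponentsWithStats(m)
for i in range(1,n):
    if st[i,4]>120:
        cn=cv2.findContours((l==i).astype(np.uint8),cv2.RETR_EXTERNAL,cv2.CHAIN_APPROX_NONE)[0][0].reshape(-1,2)
        w=onplane(c,cn,zt)[:,:2].astype(np.float32); ctr,r=cv2.minEnclosingCircle(w)
        print('cap px',ce[i].round(0),'xy',np.round(ctr,4),'r %.4f'%r,'rgb',c['color'][l==i].mean(0).round(0))
E
python3 bot.py wrist5.png; python3 st.py
```

```text
t: 8.2
eef_pos: [0.4202, 0.1197, 0.224]
tool_rot: [0.004, 0.999, 0.036, -0.014]
contact_force: [-0.2, 0.9, -0.1]
gripper_width: 0.581
cap px [311.  68.] xy [0.4273 0.2243] r 0.0135 rgb [55. 53. 55.]
cap px [549. 175.] xy [0.5957 0.1737] r 0.0215 rgb [39. 39. 42.]
cap px [335. 244.] xy [0.4555 0.1121] r 0.0140 rgb [216. 217. 213.]
t 8.25 p [0.4199 0.1193 0.2237] yaw 4.1 z [-0.029 -0.011 -1.   ] F [-0.3 -1.8 -1. ] w 0.0497 q1,q7 [ 0.09 -0.53]
```

View pics/wrist5.png

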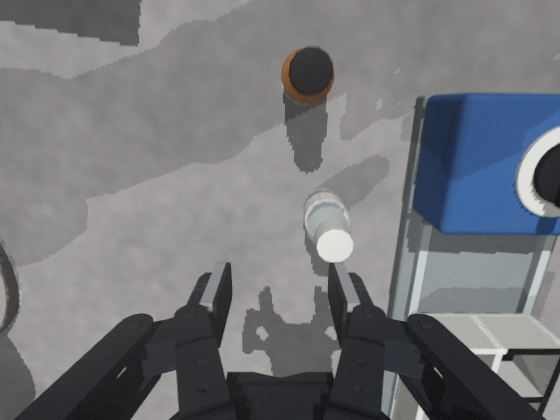

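Cap centres: amber (311,68), clear (335,244). Clear first.

```bash
python3 st.py 0.4555 0.1121 0.20 4; python3 -m creep '[[[0.01,0.028,0,0.02,0.005,0.012,0.05],[0,0,0,0.014,0.005,0.012,0.05],[0,0,0,0,0,0,0.05],[0,0,0,0,0,0,0.05]]]';python3 st.py 0.4555 0.1121 0.139 4
```

```text
t 8.25 p [0.4199 0.1193 0.2237] yaw 4.1 z [-0.029 -0.011 -1.   ] F [-0.3 -1.8 -1. ] w 0.0497 q1,q7 [ 0.09 -0.53]
shift in tool axes [0.0357 0.0096 0.0227]
turn [0.009 0.029 0.002]
t: 8.58
eef_pos: [0.454, 0.1151, 0.1962]
tool_rot: [-0.001, 0.999, 0.038, -0.002]
contact_force: [0.4, 0.3, -0.6]
gripper_width: 0.588
t 8.58 p [0.454  0.1151 0.1962] yaw 4.41 z [-0.004  0.003 -1.   ] F [ 0.4  0.3 -0.6] w 0.0502 q1,q7 [ 0.08 -0.53]
shift in tool axes [0.0015 0.0032 0.0571]
turn [-0.003  0.004  0.007]
```

```bash
python3 -m creep '[[[0,0.004,0.007,0.0015,0.003,0.02,0.05],[0,0,0,0,0,0.02,0.05],[0,0,0,0,0,0.017,0.05],[0,0,0,0,0,0,0.05],[0,0,0,0,0,0,0.05]]]';python3 st.py 0.4555 0.1121 0.139 4
```

```text
t: 9.0
eef_pos: [0.4539, 0.1187, 0.1384]
tool_rot: [-0.003, 0.999, 0.039, -0.0]
contact_force: [1.0, 0.4, 0.8]
gripper_width: 0.587
t 9.00 p [0.4539 0.1187 0.1384] yaw 4.49 z [-0.     0.006 -1.   ] F [1.  0.4 0.8] w 0.0501 q1,q7 [ 0.03 -0.62]
shift in tool axes [ 0.001   0.0067 -0.0006]
turn [-0.006  0.     0.008]
```

```bash
python3 -m creep '[[[-0.006,0,0.008,0.001,0.007,0,0.05],[0,0,0,0,0,0,0.05],[0,0,0,0,0,0,0.05]]]';python3 st.py 0.4555 0.1121 0.139 4
```

```text
t: 9.25
eef_pos: [0.4557, 0.113, 0.1407]
tool_rot: [0.0, 0.999, 0.036, 0.001]
contact_force: [-0.1, 0.8, -0.3]
gripper_width: 0.585
t 9.25 p [0.4557 0.113  0.1407] yaw 4.14 z [ 0.002  0.    -1.   ] F [-0.1  0.8 -0.3] w 0.0499 q1,q7 [ 0.03 -0.62]
shift in tool axes [-0.0003  0.0009  0.0017]
turn [ 0.    -0.002  0.002]
```

```bash
python3 -m creep '[[[0,0,0,0,0,0,0.01],[0,0,0,0,0,0,0.01],[0,0,0,0,0,0,0.01],[0,0,0,0,0,0,0.01],[0,0,0,0,0,-0.02,0.01],[0,0,0,0,0,-0.04,0.01],[0,0,0,0,0,-0.04,0.01],[0,0,0,0,0,-0.02,0.01],[0,0,0,0,0,0,0.01]]]' 30;python3 st.py 0.590 -0.018 0.25 4
```

```text
t: 10.0
eef_pos: [0.4543, 0.1127, 0.2659]
tool_rot: [-0.0, 0.999, 0.036, -0.001]
contact_force: [0.1, 0.3, -1.5]
gripper_width: 0.301
t 10.00 p [0.4543 0.1127 0.2659] yaw 4.14 z [-0.002  0.    -1.   ] F [ 0.1  0.3 -1.5] w 0.0257 q1,q7 [ 0.13 -0.46]
shift in tool axes [0.126  0.1402 0.0157]
turn [-0.     0.002  0.002]
```

```bash
python3 -m creep '[[[0,0,0,0.021,0.023,0,0.01],[0,0,0,0.021,0.023,0,0.01],[0,0,0,0.021,0.023,0,0.01],[0,0,0,0.021,0.023,0,0.01],[0,0,0,0.021,0.023,0,0.01],[0,0,0,0.021,0.023,0,0.01],[0,0,0,0,0,0,0.01],[0,0,0,0,0,0,0.01]]]';python3 st.py 0.590 -0.018 0.22 4
python3 - <<'E'
from h import *
import pickle
c=read_camera('wrist'); save('wrist6.png',c['color']); pickle.dump(c,open('wrist6.pkl','wb'))
c=read_camera('scene'); save('scene6.png',c['color'][170:345,130:390].repeat(3,0).repeat(3,1))
E
```

```text
t: 10.67
eef_pos: [0.5934, -0.0212, 0.2602]
tool_rot: [0.001, 0.999, 0.038, -0.002]
contact_force: [-1.1, 1.4, -1.3]
gripper_width: 0.306
t 10.67 p [ 0.5934 -0.0212  0.2602] yaw 4.38 z [-0.004 -0.003 -1.   ] F [-1.1  1.4 -1.3] w 0.0261 q1,q7 [ 0.29 -0.19]
shift in tool axes [-0.0029 -0.0035  0.0402]
turn [0.002 0.004 0.007]
```

View pics/wrist6.png

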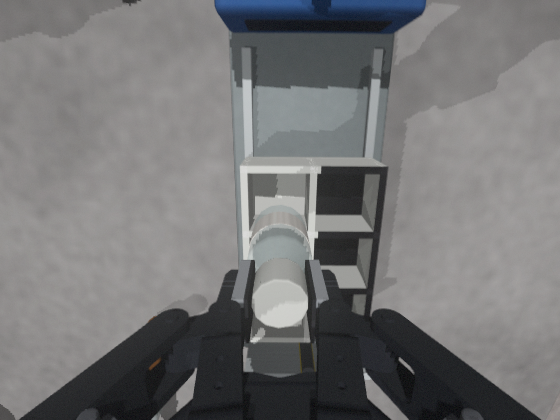

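View pics/scene6.png

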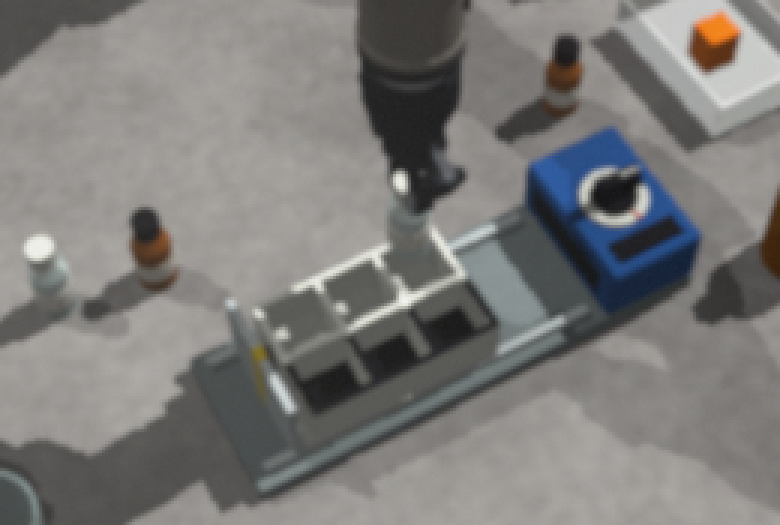

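The bottle is held over white bay 2. The cassette's front edge runs (240,160)–(387,163). I re-measure it.

```bash
python3 - <<'E'
from h import *
import pickle
c=pickle.load(open('wrist6.pkl','rb')); P=cloud(c); z=P[...,2]
save('w6c.png',cv2.resize(c['color'][140:320,220:400],None,fx=3.3,fy=3.3))
# front edge rows: for columns, first row where z~.079
for u in (255,290,300,335,360):
    v=np.where((z[100:300,u]>.07)&(z[100:300,u]<.086))[0]; print(u,100+v[0],100+v[:12])
for v in (168,166):
    u=np.where((z[v]>.072)&(z[v]<.086))[0]; print(v,u.min(),u.max(),onplane(c,[[u.min(),v],[u.max(),v]],.079).round(4)[:,:2])
E
```

```text
255 164 [164 165 166 167 168 169 170 171 172]
290 164 [164 165 166 167 168 169 170 171 172]
300 164 [164 165 166 167 168 169 170 171 172]
335 164 [164 165 166 167 168 169 170 171 172 173 227 228]
360 164 [164 165 166 167 168 169 170 171 172 173 228 229]
168 240 387 [[0.5567 0.0114]
 [0.6777 0.0209]]
166 240 388 [[0.5567 0.0131]
 [0.6782 0.0226]]
```

View pics/w6c.png

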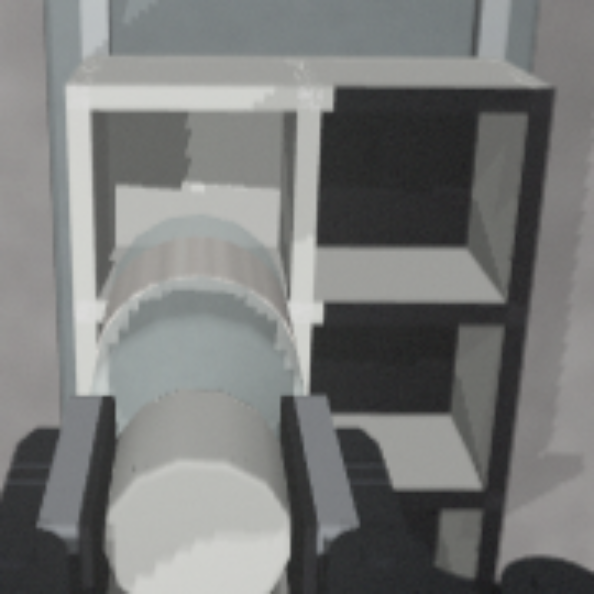

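```bash
python3 -m creep '[[[0.002,0.004,0.006,-0.0025,-0.006,0.02,0.01],[0,0,0,0,0,0.005,0.01],[0,0,0,0,0,0,0.01],[0,0,0,0,0,0,0.01]]]';python3 st.py 0.5904 -0.0158 0.177 4.2
```

```text
t: 11.1
eef_pos: [0.5872, -0.0115, 0.2345]
tool_rot: [0.0, 0.999, 0.038, -0.001]
contact_force: [0.1, 0.2, -0.4]
gripper_width: 0.307
t 11.10 p [ 0.5872 -0.0115  0.2345] yaw 4.4 z [-0.002 -0.001 -1.   ] F [ 0.1  0.2 -0.4] w 0.0262 q1,q7 [ 0.27 -0.22]
shift in tool axes [0.003  0.0045 0.0575]
turn [0.    0.002 0.004]
```

```bash
python3 -m creep '[[[0,0.002,0.004,0.003,0.0045,0,0.01],[0,0,0,0,0,0.015,0.01],[0,0,0,0,0,0.015,0.01],[0,0,0,0,0,0,0.01]]]';python3 st.py 0.5904 -0.0158 0.177 4.2
```

```text
t: 11.43
eef_pos: [0.5927, -0.0157, 0.2077]
tool_rot: [0.001, 0.999, 0.037, 0.003]
contact_force: [-1.0, 0.1, -1.2]
gripper_width: 0.304
t 11.43 p [ 0.5927 -0.0157  0.2077] yaw 4.26 z [ 0.006 -0.001 -1.   ] F [-1.   0.1 -1.2] w 0.0260 q1,q7 [ 0.26 -0.23]
shift in tool axes [-0.0025 -0.0001  0.0307]
turn [ 0.002 -0.006  0.001]
```

```bash
python3 -m creep '[[[0,-0.006,0,-0.003,0,0.015,0.01],[0,0,0,0,0,0.012,0.01],[0,0,0,0,0,0.003,0.01],[0,0,0,0,0,0,0.01]]]';python3 st.py 0.5904 -0.0158 0.177 4.2
```

```text
t: 11.77
eef_pos: [0.5911, -0.0166, 0.1774]
tool_rot: [0.001, 0.999, 0.037, 0.002]
contact_force: [-0.4, 0.4, -1.0]
gripper_width: 0.3
t 11.77 p [ 0.5911 -0.0166  0.1774] yaw 4.22 z [ 0.003 -0.002 -1.   ] F [-0.4  0.4 -1. ] w 0.0256 q1,q7 [ 0.25 -0.25]
shift in tool axes [-0.0007 -0.0008  0.0004]
turn [ 0.002 -0.003  0.   ]
```

Release at a 45 mm opening and rise straight up.

```bash
python3 -m creep '[[[0,0,0,0,0,0.002,0.01],[0,0,0,0,0,0,0.045],[0,0,0,0,0,0,0.045],[0,0,0,0,0,0,0.045],[0,0,0,0,0,-0.02,0.045],[0,0,0,0,0,-0.03,0.045],[0,0,0,0,0,-0.03,0.045],[0,0,0,0,0,0,0.05]]]';python3 st.py 0.4273 0.2243 0.24 4.2
python3 - <<'E'
from h import *
import pickle
c=read_camera('wrist'); save('wrist7.png',c['color'])
E
```

```text
t: 12.43
eef_pos: [0.5917, -0.016, 0.2596]
tool_rot: [0.001, 0.999, 0.037, 0.002]
contact_force: [0.5, 1.3, 0.0]
gripper_width: 0.587
t 12.43 p [ 0.5917 -0.016   0.2596] yaw 4.26 z [ 0.003 -0.002 -1.   ] F [0.5 1.3 0. ] w 0.0501 q1,q7 [ 0.28 -0.2 ]
shift in tool axes [-0.1462 -0.2519  0.0186]
turn [ 0.002 -0.003  0.001]
```

View pics/wrist7.png

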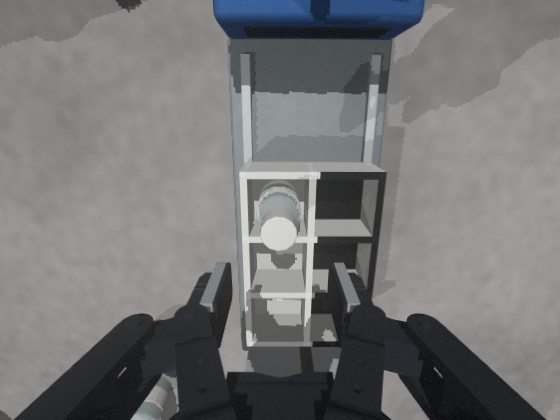

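The clear bottle stands in white bay 2 at (278,225). Next, amber A.

```bash
python3 -m creep '[[[0,0,0,-0.021,-0.027,0,0.05],[0,0,0,-0.021,-0.027,0,0.05],[0,0,0,-0.021,-0.027,0,0.05],[0,0,0,-0.021,-0.027,0,0.05],[0,0,0,-0.021,-0.027,0,0.05],[0,0,0,-0.021,-0.027,0,0.05],[0,0,0,-0.021,-0.027,0,0.05],[0,0,0,0,0,0,0.05],[0,0,0,0,0,0,0.05]]]'
python3 bot.py wrist8.png; python3 st.py 0.4273 0.2243 0.20 4.2
```

```text
t: 13.23
eef_pos: [0.4224, 0.165, 0.2511]
tool_rot: [0.003, 0.999, 0.035, -0.0]
contact_force: [-0.2, -0.0, -0.5]
gripper_width: 0.582
cap px [293. 141.] xy [0.4272 0.2244] r 0.0135 rgb [53. 51. 52.]
cap px [496. 217.] xy [0.6016 0.1761] r 0.0228 rgb [40. 41. 45.]
t 13.28 p [0.4222 0.1653 0.2511] yaw 3.96 z [-0.001 -0.005 -1.   ] F [-0.4 -0.3 -0.1] w 0.0497 q1,q7 [ 0.02 -0.61]
shift in tool axes [ 0.0092 -0.0588  0.0508]
turn [ 0.005  0.001 -0.004]
```

View pics/wrist8.png

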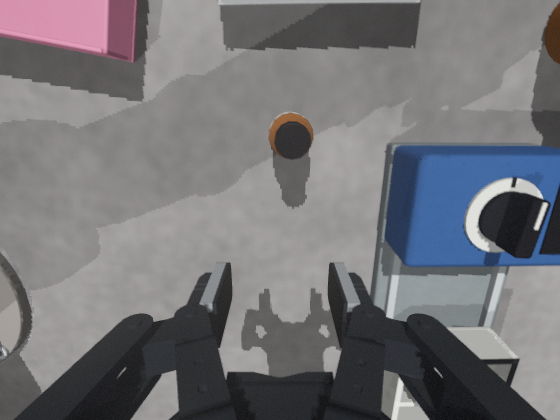

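Amber A stands at (292,140), not moved.

```bash
python3 -m creep '[[[0.005,0,-0.004,0.005,-0.03,0.025,0.05],[0,0,0,0.004,-0.029,0.025,0.05],[0,0,0,0,0,0,0.05],[0,0,0,0,0,0,0.05]]]'; python3 st.py 0.4273 0.2243 0.14 4.2
```

```text
t: 13.62
eef_pos: [0.4313, 0.2224, 0.1983]
tool_rot: [0.0, 0.999, 0.032, 0.0]
contact_force: [-0.6, -1.1, 1.2]
gripper_width: 0.585
t 13.62 p [0.4313 0.2224 0.1983] yaw 3.66 z [ 0.001 -0.001 -1.   ] F [-0.6 -1.1  1.2] w 0.0500 q1,q7 [-0.11 -0.81]
shift in tool axes [-0.0039 -0.0022  0.0583]
turn [ 0.001 -0.001 -0.009]
```

```bash
python3 -m creep '[[[0,0,-0.009,-0.004,-0.002,0.02,0.05],[0,0,0,0,0,0.02,0.05],[0,0,0,0,0,0.017,0.05],[0,0,0,0,0,0,0.05],[0,0,0,0,0,0,0.05]]]'; python3 st.py 0.4273 0.2243 0.14 4.2
```

```text
t: 14.03
eef_pos: [0.4317, 0.2186, 0.1403]
tool_rot: [0.001, 0.999, 0.032, 0.001]
contact_force: [1.2, -0.1, 0.9]
gripper_width: 0.585
t 14.03 p [0.4317 0.2186 0.1403] yaw 3.68 z [ 0.002 -0.002 -1.   ] F [ 1.2 -0.1  0.9] w 0.0500 q1,q7 [-0.16 -0.88]
shift in tool axes [-0.004  -0.006   0.0003]
turn [ 0.002 -0.002 -0.009]
```

```bash
python3 -m creep '[[[0,0,-0.009,-0.005,-0.006,0,0.05],[0,0,0,0,0,0,0.05],[0,0,0,0,0,0,0.05]]]'; python3 st.py 0.4273 0.2243 0.14 4.2
```

```text
t: 14.28
eef_pos: [0.4278, 0.2232, 0.1428]
tool_rot: [0.001, 0.999, 0.035, 0.003]
contact_force: [-0.1, 0.4, 0.8]
gripper_width: 0.583
t 14.28 p [0.4278 0.2232 0.1428] yaw 4.01 z [ 0.005 -0.002 -1.   ] F [-0.1  0.4  0.8] w 0.0497 q1,q7 [-0.17 -0.89]
shift in tool axes [-0.0004 -0.0012  0.0028]
turn [ 0.002 -0.005 -0.003]
```

```bash
python3 -m creep '[[[0,0,0,0,0,0.003,0.05],[0,0,0,0,0,0,0.01],[0,0,0,0,0,0,0.01],[0,0,0,0,0,0,0.01],[0,0,0,0,0,0,0.01]]]' 30;python3 st.py
python3 -m creep '[[[0,0,0,0,0,-0.02,0.01],[0,0,0,0,0,-0.04,0.01],[0,0,0,0,0,-0.04,0.01],[0,0,0,0,0,-0.02,0.01],[0,0,0,0,0,0,0.01]]]'; python3 st.py 0.6482 -0.0116 0.26 4.2
```

```text
t: 14.7
eef_pos: [0.4287, 0.2237, 0.1418]
tool_rot: [0.0, 0.999, 0.035, 0.004]
contact_force: [0.8, -0.2, -0.9]
gripper_width: 0.306
t 14.70 p [0.4287 0.2237 0.1418] yaw 4.03 z [ 0.009 -0.001 -1.   ] F [ 0.8 -0.2 -0.9] w 0.0262 q1,q7 [-0.17 -0.89]
t: 15.12
eef_pos: [0.4259, 0.2231, 0.2642]
tool_rot: [0.002, 0.999, 0.036, 0.001]
contact_force: [0.5, 1.3, -1.0]
gripper_width: 0.305
t 15.12 p [0.4259 0.2231 0.2642] yaw 4.13 z [ 0.001 -0.003 -1.   ] F [ 0.5  1.3 -1. ] w 0.0260 q1,q7 [-0.07 -0.73]
shift in tool axes [0.2048 0.2501 0.0052]
turn [ 0.003 -0.001 -0.001]
```

```bash
python3 -m creep '[[[0,0,0,0.02,0.025,0,0.01],[0,0,0,0.02,0.025,0,0.01],[0,0,0,0.02,0.025,0,0.01],[0,0,0,0.02,0.025,0,0.01],[0,0,0,0.02,0.025,0,0.01],[0,0,0,0.02,0.025,0,0.01],[0,0,0,0.02,0.025,0,0.01],[0,0,0,0.02,0.025,0,0.01],[0,0,0,0.02,0.02,0,0.01],[0,0,0,0.01,0,0,0.01],[0,0,0,0,0,0,0.01]]]'; python3 st.py 0.6482 -0.0116 0.235 4.2
```

```text
t: 16.03
eef_pos: [0.6373, 0.0071, 0.2541]
tool_rot: [0.004, 0.999, 0.039, -0.003]
contact_force: [-0.8, 1.0, -0.9]
gripper_width: 0.301
t 16.03 p [0.6373 0.0071 0.2541] yaw 4.44 z [-0.005 -0.007 -1.   ] F [-0.8  1.  -0.9] w 0.0257 q1,q7 [ 0.23 -0.25]
shift in tool axes [0.0095 0.0193 0.0192]
turn [0.007 0.006 0.004]
```

```bash
python3 -m creep '[[[0.007,0.006,0.004,0.0095,0.019,0.018,0.01],[0,0,0,0,0,0,0.01],[0,0,0,0,0,0,0.01]]]'; python3 st.py 0.6482 -0.0116 0.235 4.2; python3 bot.py wrist9.png
```

```text
t: 16.28
eef_pos: [0.6467, -0.0111, 0.2318]
tool_rot: [-0.0, 0.999, 0.037, -0.002]
contact_force: [-0.3, 2.5, -0.2]
gripper_width: 0.302
t 16.28 p [ 0.6467 -0.0111  0.2318] yaw 4.26 z [-0.005  0.001 -1.   ] F [-0.3  2.5 -0.2] w 0.0258 q1,q7 [ 0.25 -0.23]
shift in tool axes [ 0.0015  0.0006 -0.0033]
turn [-0.001  0.005  0.001]
cap px [211. 221.] xy [ 0.5915 -0.0171] r 0.0190 rgb [142. 149. 148.]
```

View pics/wrist9.png

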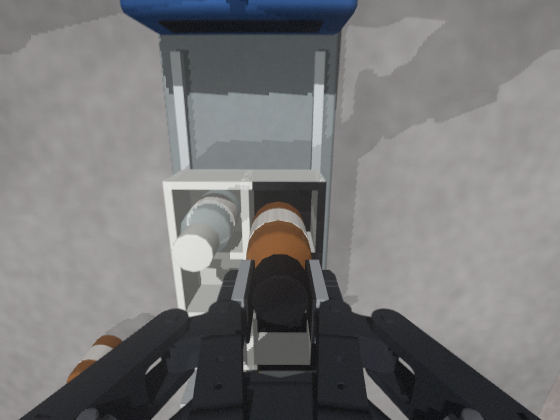

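The amber bottle is centred over dark bay 2 (280,240). Lowering it.

```bash
python3 -m creep '[[[0,0.005,0,0.0015,0,0.015,0.01],[0,0,0,0,0,0.015,0.01],[0,0,0,0,0,0,0.01]]]'; python3 st.py 0.6482 -0.0116 0.178 4.2
```

```text
t: 16.58
eef_pos: [0.6456, -0.0102, 0.2]
tool_rot: [0.0, 0.999, 0.038, -0.001]
contact_force: [-1.7, 0.5, -1.0]
gripper_width: 0.309
t 16.58 p [ 0.6456 -0.0102  0.2   ] yaw 4.37 z [-0.002 -0.001 -1.   ] F [-1.7  0.5 -1. ] w 0.0264 q1,q7 [ 0.24 -0.25]
shift in tool axes [0.0025 0.0016 0.022 ]
turn [0.001 0.002 0.003]
```

```bash
python3 -m creep '[[[0,0.002,0,0.003,0.0015,0.012,0.01],[0,0,0,0,0,0.01,0.01],[0,0,0,0,0,0,0.01]]]'; python3 st.py 0.6482 -0.0116 0.178 4.2
python3 -m creep '[[[0,0,0,0,0,0.001,0.01],[0,0,0,0,0,0,0.045],[0,0,0,0,0,0,0.045],[0,0,0,0,0,0,0.045],[0,0,0,0,0,-0.02,0.045],[0,0,0,0,0,-0.03,0.045],[0,0,0,0,0,-0.03,0.045],[0,0,0,0,0,0,0.05]]]';python3 st.py 0.445 -0.275 0.25 4.2
python3 bot.py wrist10.png .128
```

```text
t: 16.83
eef_pos: [0.6481, -0.0096, 0.1773]
tool_rot: [0.0, 0.999, 0.04, 0.0]
contact_force: [-0.1, -0.1, -1.3]
gripper_width: 0.305
t 16.83 p [ 0.6481 -0.0096  0.1773] yaw 4.53 z [ 0. -0. -1.] F [-0.1 -0.1 -1.3] w 0.0260 q1,q7 [ 0.23 -0.26]
shift in tool axes [-0.      0.002  -0.0007]
turn [ 0.    -0.     0.006]
t: 17.5
eef_pos: [0.6485, -0.0088, 0.2605]
tool_rot: [-0.0, 0.999, 0.04, 0.0]
contact_force: [1.2, 0.3, 0.0]
gripper_width: 0.585
t 17.50 p [ 0.6485 -0.0088  0.2605] yaw 4.58 z [ 0.001  0.    -1.   ] F [1.2 0.3 0. ] w 0.0500 q1,q7 [ 0.26 -0.21]
shift in tool axes [-0.2241  0.2491  0.0103]
turn [-0.    -0.001  0.007]
cap px [276. 229.] xy [ 0.6456 -0.008 ] r 0.0140 rgb [51. 50. 51.]
cap px [200. 236.] xy [ 0.5913 -0.0175] r 0.0142 rgb [209. 210. 206.]
```

View pics/wrist10.png

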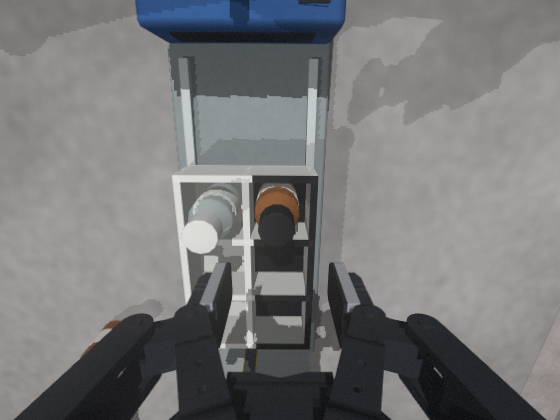

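Both bottles stand in their bays, at (200,230) and (277,220). Moving to the right pair.

```bash
python3 -m creep '[[[0,0,0.007,-0.019,0.028,0,0.05],[0,0,0,-0.019,0.028,0,0.05],[0,0,0,-0.019,0.028,0,0.05],[0,0,0,-0.019,0.028,0,0.05],[0,0,0,-0.019,0.028,0,0.05],[0,0,0,-0.019,0.028,0,0.05],[0,0,0,-0.019,0.028,0,0.05],[0,0,0,-0.019,0.028,0,0.05],[0,0,0,-0.019,0.028,0,0.05],[0,0,0,-0.019,0.028,0,0.05],[0,0,0,-0.019,0.028,0,0.05],[0,0,0,-0.019,0.028,0,0.05],[0,0,0,0,0,0,0.05],[0,0,0,0,0,0,0.05]]]'; python3 bot.py wrist11.png; python3 st.py 0.4416 -0.3135 0.2 4.2
```

```text
t: 18.72
eef_pos: [0.4342, -0.3748, 0.2531]
tool_rot: [-0.001, 0.999, 0.038, 0.0]
contact_force: [1.8, 0.5, 0.6]
gripper_width: 0.589
cap px [324.   9.] xy [ 0.4512 -0.2242] r 0.0131 rgb [47. 46. 48.]
cap px [296. 146.] xy [ 0.4413 -0.3174] r 0.0136 rgb [196. 197. 193.]
cap px [520. 277.] xy [ 0.6611 -0.4246] r 0.0380 rgb [121. 129. 130.]
cap px [412. 298.] xy [ 0.5628 -0.4544] r 0.0335 rgb [137. 145. 145.]
cap px [541. 328.] xy [ 0.6782 -0.4616] r 0.0237 rgb [138. 144. 144.]
t 18.77 p [ 0.4336 -0.3754  0.253 ] yaw 4.29 z [-0.001  0.002 -1.   ] F [-0.8 -1.9 -0.4] w 0.0497 q1,q7 [0.91 0.52]
shift in tool axes [ 0.0127 -0.0611  0.0531]
turn [-0.002  0.001  0.002]
```

View pics/wrist11.png

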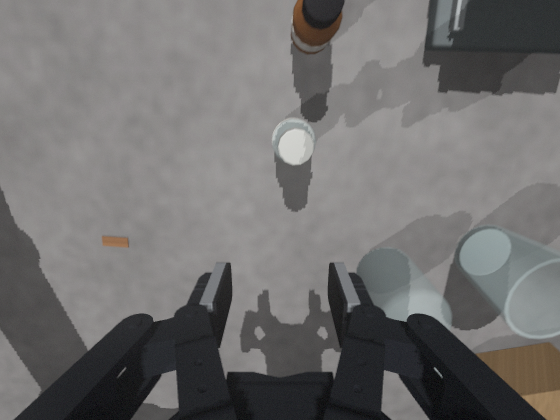

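```bash
python3 -m creep '[[[0,0,0,0.007,-0.029,0.025,0.05],[0,0,0,0.005,-0.029,0.025,0.05],[0,0,0,0,0,0,0.05],[0,0,0,0,0,0,0.05]]]'; python3 st.py 0.4413 -0.3168 0.14 4.2;  python3 bot.py wrist12.png
```

```text
t: 19.1
eef_pos: [0.4432, -0.3138, 0.2019]
tool_rot: [0.0, 0.999, 0.038, 0.001]
contact_force: [0.2, -0.2, 0.6]
gripper_width: 0.584
t 19.10 p [ 0.4432 -0.3138  0.2019] yaw 4.32 z [ 0.003  0.    -1.   ] F [ 0.2 -0.2  0.6] w 0.0498 q1,q7 [0.82 0.38]
shift in tool axes [-0.0023  0.0028  0.0619]
turn [ 0.    -0.003  0.002]
cap px [542.  38.] xy [ 0.5748 -0.1842] r 0.0083 rgb [68. 70. 71.]
cap px [307.  91.] xy [ 0.4511 -0.2217] r 0.0134 rgb [50. 48. 50.]
cap px [277. 249.] xy [ 0.4416 -0.3166] r 0.0140 rgb [200. 201. 197.]
cap px [533. 370.] xy [ 0.6495 -0.4075] r 0.0222 rgb [132. 141. 141.]
cap px [396. 400.] xy [ 0.5449 -0.4429] r 0.0152 rgb [149. 157. 157.]
```

View pics/wrist12.png

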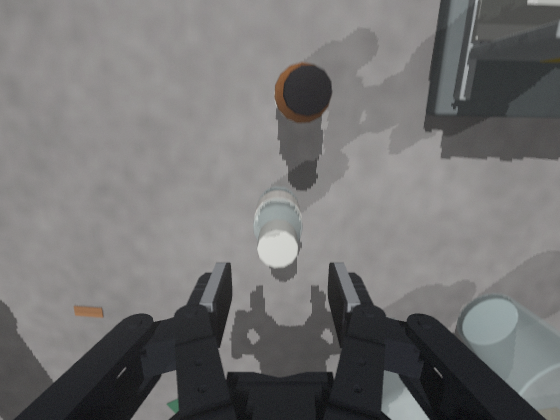

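The clear bottle is at (277,235) between the jaws, with amber ahead at (305,92). Descending.

```bash
python3 -m creep '[[[0,0,0,-0.003,0.004,0.02,0.05],[0,0,0,0,0.002,0.02,0.05],[0,0,0,0,0,0.02,0.05],[0,0,0,0,0,0,0.05],[0,0,0,0,0,0,0.05]]]'; python3 st.py 0.4415 -0.3167 0.14 4.2
```

```text
t: 19.57
eef_pos: [0.4453, -0.3208, 0.144]
tool_rot: [0.002, 0.999, 0.04, 0.005]
contact_force: [0.5, 0.4, 0.6]
gripper_width: 0.589
t 19.57 p [ 0.4453 -0.3208  0.144 ] yaw 4.53 z [ 0.009 -0.004 -1.   ] F [0.5 0.4 0.6] w 0.0503 q1,q7 [0.8  0.35]
shift in tool axes [-0.0035 -0.0044  0.004 ]
turn [ 0.004 -0.009  0.006]
```

```bash
python3 -m creep '[[[0.004,-0.009,0.006,-0.004,-0.005,0.004,0.05],[0,0,0,0,0,0,0.05],[0,0,0,0,0,0,0.05]]]'; python3 st.py 0.4415 -0.3167 0.14 4.2
```

```text
t: 19.82
eef_pos: [0.442, -0.3168, 0.1426]
tool_rot: [0.001, 0.999, 0.036, 0.001]
contact_force: [0.7, -0.5, 0.3]
gripper_width: 0.584
t 19.82 p [ 0.442  -0.3168  0.1426] yaw 4.12 z [ 0.002 -0.002 -1.   ] F [ 0.7 -0.5  0.3] w 0.0499 q1,q7 [0.79 0.34]
shift in tool axes [-0.0005 -0.0002  0.0026]
turn [ 0.002 -0.002 -0.001]
```

```bash
python3 -m creep '[[[0,0,0,0,0,0.003,0.05],[0,0,0,0,0,0,0.01],[0,0,0,0,0,0,0.01],[0,0,0,0,0,0,0.01],[0,0,0,0,0,0,0.01]]]' 30;python3 st.py
python3 -m creep '[[[0,0,0,0,0,-0.02,0.01],[0,0,0,0,0,-0.04,0.01],[0,0,0,0,0,-0.04,0.01],[0,0,0,0,0,-0.02,0.01],[0,0,0,0,0,0,0.01]]]'; python3 st.py 0.5946 -0.0736 0.25 4.2
```

```text
t: 20.23
eef_pos: [0.4429, -0.3175, 0.1419]
tool_rot: [0.002, 0.999, 0.036, 0.003]
contact_force: [0.5, 0.1, -2.0]
gripper_width: 0.304
t 20.23 p [ 0.4429 -0.3175  0.1419] yaw 4.12 z [ 0.005 -0.005 -1.   ] F [ 0.5  0.1 -2. ] w 0.0259 q1,q7 [0.79 0.34]
t: 20.65
eef_pos: [0.4408, -0.3157, 0.2638]
tool_rot: [-0.0, 0.999, 0.036, -0.0]
contact_force: [1.2, -0.9, -1.3]
gripper_width: 0.304
t 20.65 p [ 0.4408 -0.3157  0.2638] yaw 4.17 z [-0.001  0.001 -1.   ] F [ 1.2 -0.9 -1.3] w 0.0259 q1,q7 [0.85 0.43]
shift in tool axes [ 0.171  -0.2303  0.0138]
turn [-0.001  0.001 -0.001]
```

```bash
python3 -m creep '[[[0,0,0,0.019,-0.025,0,0.01],[0,0,0,0.019,-0.025,0,0.01],[0,0,0,0.019,-0.025,0,0.01],[0,0,0,0.019,-0.025,0,0.01],[0,0,0,0.019,-0.025,0,0.01],[0,0,0,0.019,-0.025,0,0.01],[0,0,0,0.019,-0.025,0,0.01],[0,0,0,0.019,-0.025,0,0.01],[0,0,0,0.015,-0.015,0,0.01],[0,0,0,0,0,0,0.01],[0,0,0,0,0,0,0.01]]]'; python3 st.py 0.5946 -0.0736 0.236 4.2
```

```text
t: 21.57
eef_pos: [0.5944, -0.0818, 0.2528]
tool_rot: [-0.001, 0.999, 0.032, -0.005]
contact_force: [-0.1, -0.7, -0.6]
gripper_width: 0.304
t 21.57 p [ 0.5944 -0.0818  0.2528] yaw 3.71 z [-0.01   0.001 -1.   ] F [-0.1 -0.7 -0.6] w 0.0259 q1,q7 [ 0.4  -0.11]
shift in tool axes [ 0.0009 -0.0082  0.0168]
turn [-0.002  0.01  -0.008]
```

```bash
python3 -m creep '[[[0,0.01,-0.008,0.001,-0.008,0.016,0.01],[0,0,0,0,0,0,0.01],[0,0,0,0,0,0,0.01]]]'; python3 st.py 0.5946 -0.0736 0.236 4.2;python3 bot.py wrist13.png .128
```

```text
t: 21.82
eef_pos: [0.5933, -0.0752, 0.2343]
tool_rot: [-0.001, 0.999, 0.036, -0.002]
contact_force: [1.0, -0.7, -0.5]
gripper_width: 0.303
t 21.82 p [ 0.5933 -0.0752  0.2343] yaw 4.13 z [-0.003  0.001 -1.   ] F [ 1.  -0.7 -0.5] w 0.0259 q1,q7 [ 0.39 -0.13]
shift in tool axes [ 0.0014 -0.0015 -0.0017]
turn [-0.001  0.003 -0.001]
cap px [381. 145.] xy [ 0.6448 -0.0086] r 0.0138 rgb [42. 40. 41.]
cap px [284. 156.] xy [ 0.5909 -0.0185] r 0.0135 rgb [202. 203. 199.]
cap px [278. 222.] xy [ 0.5911 -0.0675] r 0.0179 rgb [165. 163. 159.]
```

View pics/wrist13.png

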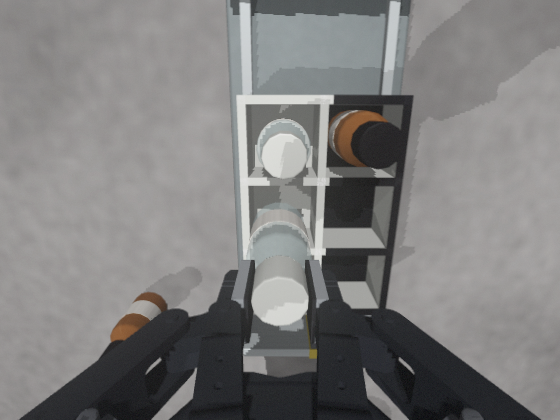

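The held bottle is over white bay 1, and the bay walls at columns 248 and 316 sit evenly around it. Lowering.

```bash
python3 -m creep '[[[0,0.003,0,0.0015,-0.0015,0.015,0.01],[0,0,0,0,0,0.015,0.01],[0,0,0,0,0,0,0.01]]]'; python3 st.py 0.5946 -0.0736 0.178 4.2
```

```text
t: 22.12
eef_pos: [0.5939, -0.0779, 0.205]
tool_rot: [0.001, 0.999, 0.033, -0.0]
contact_force: [-1.5, -0.1, -1.2]
gripper_width: 0.302
t 22.12 p [ 0.5939 -0.0779  0.205 ] yaw 3.79 z [ 0.    -0.001 -1.   ] F [-1.5 -0.1 -1.2] w 0.0258 q1,q7 [ 0.38 -0.15]
shift in tool axes [ 0.001  -0.0043  0.027 ]
turn [ 0.001  0.    -0.007]
```

```bash
python3 -m creep '[[[0,0,-0.007,0.001,-0.0045,0.012,0.01],[0,0,0,0,0,0.014,0.01],[0,0,0,0,0,0,0.01]]]'; python3 st.py 0.5946 -0.0736 0.178 4.2
```

```text
t: 22.37
eef_pos: [0.5951, -0.0758, 0.1789]
tool_rot: [0.001, 0.999, 0.035, 0.001]
contact_force: [-0.5, -0.4, -1.9]
gripper_width: 0.305
t 22.37 p [ 0.5951 -0.0758  0.1789] yaw 4.0 z [ 0.002 -0.003 -1.   ] F [-0.5 -0.4 -1.9] w 0.0260 q1,q7 [ 0.36 -0.17]
shift in tool axes [-0.0004 -0.0022  0.0009]
turn [ 0.003 -0.002 -0.003]
```

```bash

python3 -m creep '[[[0,0,0,0,-0.002,0.003,0.01],[0,0,0,0,0,0,0.045],[0,0,0,0,0,0,0.045],[0,0,0,0,0,0,0.045],[0,0,0,0,0,-0.02,0.045],[0,0,0,0,0,-0.03,0.045],[0,0,0,0,0,-0.03,0.045],[0,0,0,0,0,0,0.05]]]';python3 st.py 0.445 -0.275 0.25 4.2
python3 bot.py wrist14.png .128
```

```text
t: 23.03
eef_pos: [0.5953, -0.0729, 0.2594]
tool_rot: [0.001, 0.999, 0.035, 0.001]
contact_force: [1.3, 0.1, -0.0]
gripper_width: 0.587
t 23.03 p [ 0.5953 -0.0729  0.2594] yaw 4.05 z [ 0.001 -0.002 -1.   ] F [ 1.3  0.1 -0. ] w 0.0502 q1,q7 [ 0.39 -0.12]
shift in tool axes [-0.1642  0.1909  0.0096]
turn [ 0.002 -0.001 -0.003]
cap px [364. 143.] xy [ 0.6452 -0.0081] r 0.0139 rgb [44. 43. 44.]
cap px [279. 153.] xy [ 0.5909 -0.0185] r 0.0136 rgb [205. 206. 202.]
cap px [278. 231.] xy [ 0.5937 -0.0734] r 0.0139 rgb [210. 211. 207.]
```

View pics/wrist14.png

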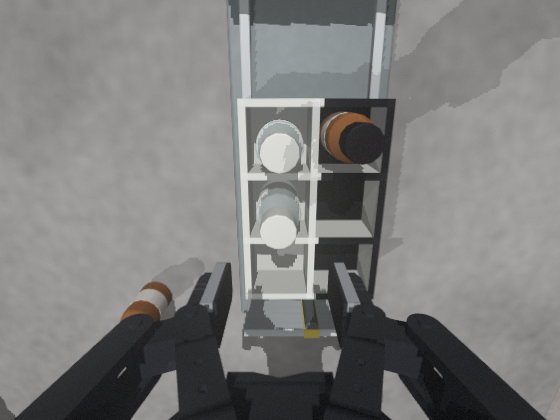

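All three placed bottles stand upright: (279,153), (278,225), (360,140). The stripe is at (311,333). Now amber B.

```bash
python3 -m creep '[[[0,0,0,-0.02,0.025,0,0.05],[0,0,0,-0.02,0.025,0,0.05],[0,0,0,-0.02,0.025,0,0.05],[0,0,0,-0.02,0.025,0,0.05],[0,0,0,-0.02,0.025,0,0.05],[0,0,0,-0.02,0.025,0,0.05],[0,0,0,-0.02,0.025,0,0.05],[0,0,0,-0.02,0.025,0,0.05],[0,0,0,0,0,0.02,0.05],[0,0,0,0,0,0,0.05]]]'; python3 bot.py wrist15.png;  python3 st.py 0.451 -0.222 0.2 4.2
```

```text
t: 23.92
eef_pos: [0.4419, -0.2908, 0.2336]
tool_rot: [0.0, 0.999, 0.038, 0.0]
contact_force: [-1.1, 0.6, -1.6]
gripper_width: 0.588
cap px [496.  87.] xy [ 0.5805 -0.1835] r 0.0137 rgb [84. 86. 87.]
cap px [302. 130.] xy [ 0.4511 -0.2216] r 0.0135 rgb [51. 49. 49.]
cap px [518. 355.] xy [ 0.6668 -0.4018] r 0.0323 rgb [129. 138. 138.]
cap px [548. 398.] xy [ 0.7056 -0.4391] r 0.0241 rgb [122. 127. 126.]
cap px [392. 384.] xy [ 0.5557 -0.437 ] r 0.0112 rgb [146. 154. 154.]
t 23.97 p [ 0.4426 -0.2917  0.2353] yaw 4.3 z [ 0.002 -0.002 -1.   ] F [-0.1 -0.6  0.7] w 0.0499 q1,q7 [0.82 0.37]
shift in tool axes [ 0.0135 -0.069   0.0352]
turn [ 0.002 -0.002  0.002]
```

View pics/wrist15.png

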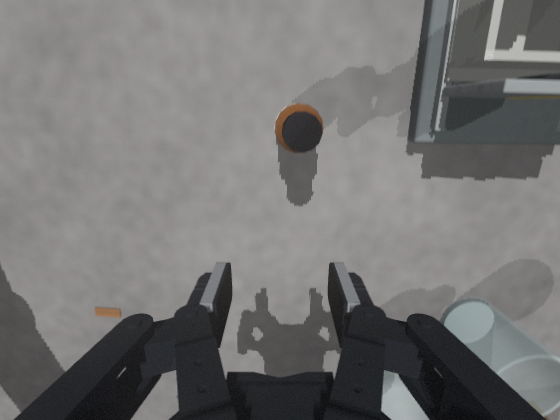

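Amber B is at (302,130), undisturbed.

```bash
python3 -m creep '[[[0,0,0,0.007,-0.035,0.017,0.05],[0,0,0,0.006,-0.034,0.017,0.05],[0,0,0,0,0,0,0.05],[0,0,0,0,0,0,0.05]]]'; python3 st.py 0.451 -0.222 0.2 4.2
```

```text
t: 24.3
eef_pos: [0.4538, -0.2191, 0.2025]
tool_rot: [0.002, 0.999, 0.038, 0.003]
contact_force: [-0.5, -2.3, 0.0]
gripper_width: 0.585
t 24.30 p [ 0.4538 -0.2191  0.2025] yaw 4.32 z [ 0.007 -0.003 -1.   ] F [-0.5 -2.3  0. ] w 0.0500 q1,q7 [0.7 0.2]
shift in tool axes [-0.003   0.0027  0.0025]
turn [ 0.004 -0.006  0.002]
```

```bash
python3 -m creep '[[[0.004,-0.006,0,-0.003,0.002,0.02,0.05],[0,0,0,0,0,0.02,0.05],[0,0,0,0,0,0.018,0.05],[0,0,0,0,0,0,0.05],[0,0,0,0,0,0,0.05]]]'; python3 st.py 0.451 -0.222 0.14 4.2
```

```text
t: 24.72
eef_pos: [0.457, -0.219, 0.1473]
tool_rot: [0.001, 0.999, 0.042, 0.004]
contact_force: [0.0, 0.1, -0.6]
gripper_width: 0.59
t 24.72 p [ 0.457  -0.219   0.1473] yaw 4.84 z [ 0.008 -0.002 -1.   ] F [ 0.   0.1 -0.6] w 0.0504 q1,q7 [0.66 0.15]
shift in tool axes [-0.0063  0.0025  0.0073]
turn [ 0.002 -0.008  0.011]
```

```bash
python3 -m creep '[[[0.002,-0.008,0.01,-0.007,0.003,0.007,0.05],[0,0,0,0,0,0,0.05],[0,0,0,0,0,0,0.05]]]'; python3 st.py 0.451 -0.222 0.14 4.2
```

```text
t: 24.97
eef_pos: [0.4516, -0.2234, 0.1425]
tool_rot: [0.001, 0.999, 0.037, 0.001]
contact_force: [-0.5, 0.7, 0.2]
gripper_width: 0.585
t 24.97 p [ 0.4516 -0.2234  0.1425] yaw 4.23 z [ 0.002 -0.002 -1.   ] F [-0.5  0.7  0.2] w 0.0500 q1,q7 [0.67 0.14]
shift in tool axes [-0.0005 -0.0015  0.0025]
turn [ 0.002 -0.002  0.001]
```

```bash
python3 -m creep '[[[0,0,0,0,-0.001,0.003,0.05],[0,0,0,0,0,0,0.01],[0,0,0,0,0,0,0.01],[0,0,0,0,0,0,0.01],[0,0,0,0,0,0,0.01]]]' 30;python3 st.py
python3 -m creep '[[[0,0,0,0,0,-0.02,0.01],[0,0,0,0,0,-0.04,0.01],[0,0,0,0,0,-0.04,0.01],[0,0,0,0,0,-0.03,0.01],[0,0,0,0,0,0,0.01]]]'; python3 st.py 0.6524 -0.0694 0.25 4.2
```

```text
t: 25.38
eef_pos: [0.4522, -0.2233, 0.1413]
tool_rot: [0.002, 0.999, 0.036, 0.003]
contact_force: [0.7, -0.1, -0.7]
gripper_width: 0.309
t 25.38 p [ 0.4522 -0.2233  0.1413] yaw 4.16 z [ 0.005 -0.004 -1.   ] F [ 0.7 -0.1 -0.7] w 0.0264 q1,q7 [0.67 0.14]
t: 25.8
eef_pos: [0.4501, -0.2215, 0.2741]
tool_rot: [-0.001, 0.999, 0.037, -0.001]
contact_force: [0.8, 0.4, -0.2]
gripper_width: 0.3
t 25.80 p [ 0.4501 -0.2215  0.2741] yaw 4.27 z [-0.001  0.001 -1.   ] F [ 0.8  0.4 -0.2] w 0.0256 q1,q7 [0.74 0.27]
shift in tool axes [ 0.2131 -0.1366  0.0239]
turn [-0.001  0.001  0.001]
```

```bash
python3 -m creep '[[[0,0,0,0.03,-0.005,0,0.01],[0,0,0,0.03,-0.005,0,0.01],[0,0,0,0.03,-0.005,0,0.01],[0,0,0,0.03,-0.005,0,0.01],[0,0,0,0.03,-0.005,0,0.01],[0,0,0,0.03,-0.012,0,0.01],[0,0,0,0.02,-0.03,0,0.01],[0,0,0,0.01,-0.03,0,0.01],[0,0,0,0.003,-0.03,0,0.01],[0,0,0,0,-0.01,0,0.01],[0,0,0,0,0,0,0.01]]]'; python3 st.py 0.6524 -0.0694 0.236 4.2
```

```text
t: 26.72
eef_pos: [0.6592, -0.0668, 0.265]
tool_rot: [0.001, 0.999, 0.032, -0.004]
contact_force: [0.2, 0.2, -1.0]
gripper_width: 0.307
t 26.72 p [ 0.6592 -0.0668  0.265 ] yaw 3.67 z [-0.008 -0.002 -1.   ] F [ 0.2  0.2 -1. ] w 0.0262 q1,q7 [ 0.34 -0.14]
shift in tool axes [-0.0067  0.0021  0.0291]
turn [ 0.002  0.008 -0.009]
```

```bash
python3 -m creep '[[[0.002,0.008,-0.009,-0.0065,0.002,0.02,0.01],[0,0,0,0,0,0.01,0.01],[0,0,0,0,0,0,0.01]]]'; python3 st.py 0.6524 -0.0694 0.236 4.2;python3 bot.py wrist16.png .128
```

```text
t: 26.97
eef_pos: [0.6522, -0.0697, 0.2332]
tool_rot: [0.0, 0.999, 0.038, -0.0]
contact_force: [0.4, 0.1, -1.0]
gripper_width: 0.304
t 26.97 p [ 0.6522 -0.0697  0.2332] yaw 4.31 z [-0.001 -0.001 -1.   ] F [ 0.4  0.1 -1. ] w 0.0260 q1,q7 [ 0.34 -0.14]
shift in tool axes [ 0.0002 -0.0003 -0.0028]
turn [0.001 0.001 0.002]
cap px [277. 147.] xy [ 0.6457 -0.0085] r 0.0134 rgb [50. 49. 50.]
cap px [182. 157.] xy [ 0.5913 -0.0183] r 0.0138 rgb [216. 217. 213.]
cap px [278. 221.] xy [ 0.6499 -0.0617] r 0.0181 rgb [169. 166. 162.]
cap px [188. 245.] xy [ 0.5942 -0.0732] r 0.0144 rgb [214. 215. 211.]
```

View pics/wrist16.png

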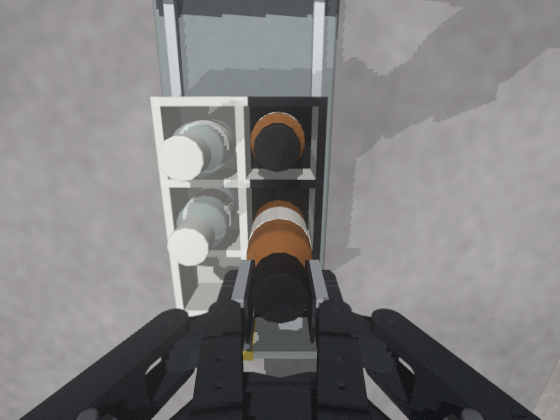

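The last amber is centred over dark bay 1. Lowering.

```bash
python3 -m creep '[[[0,0,0,0,-0.001,0.015,0.01],[0,0,0,0,0,0.015,0.01],[0,0,0,0,0,0,0.01]]]'; python3 st.py 0.6524 -0.0694 0.178 4.2
```

```text
t: 27.27
eef_pos: [0.6531, -0.0735, 0.2042]
tool_rot: [0.002, 0.999, 0.034, 0.001]
contact_force: [-0.1, -0.6, -1.4]
gripper_width: 0.309
t 27.27 p [ 0.6531 -0.0735  0.2042] yaw 3.93 z [ 0.001 -0.003 -1.   ] F [-0.1 -0.6 -1.4] w 0.0264 q1,q7 [ 0.34 -0.16]
shift in tool axes [-0.0005 -0.0042  0.0262]
turn [ 0.003 -0.001 -0.005]
```

```bash
python3 -m creep '[[[0.003,0,-0.005,-0.0005,-0.005,0.012,0.01],[0,0,0,0,0,0.014,0.01],[0,0,0,0,0,0,0.01]]]'; python3 st.py 0.6524 -0.0694 0.177 4.2
python3 -m creep '[[[0,0,0,0,-0.001,0.002,0.01],[0,0,0,0,0,0,0.045],[0,0,0,0,0,0,0.045],[0,0,0,0,0,0,0.045],[0,0,0,0,0,-0.02,0.045],[0,0,0,0,0,-0.03,0.045],[0,0,0,0,0,-0.03,0.045],[0,0,0,0,0,0,0.05]]]';python3 st.py 
python3 bot.py wrist17.png .128
```

```text
t: 27.52
eef_pos: [0.6531, -0.07, 0.1769]
tool_rot: [0.001, 0.999, 0.036, 0.001]
contact_force: [-1.0, 0.7, -2.2]
gripper_width: 0.306
t 27.52 p [ 0.6531 -0.07    0.1769] yaw 4.09 z [ 0.002 -0.001 -1.   ] F [-1.   0.7 -2.2] w 0.0261 q1,q7 [ 0.33 -0.18]
shift in tool axes [-0.0006 -0.0007 -0.0001]
turn [ 0.001 -0.002 -0.002]
t: 28.18
eef_pos: [0.6531, -0.0681, 0.2576]
tool_rot: [0.0, 0.999, 0.036, 0.001]
contact_force: [1.0, 0.0, 0.3]
gripper_width: 0.586
t 28.18 p [ 0.6531 -0.0681  0.2576] yaw 4.15 z [ 0.001 -0.    -1.   ] F [1.  0.  0.3] w 0.0501 q1,q7 [ 0.35 -0.14]
cap px [275. 145.] xy [ 0.6457 -0.0085] r 0.0135 rgb [50. 49. 50.]
cap px [191. 154.] xy [ 0.5911 -0.018 ] r 0.0138 rgb [214. 215. 211.]
cap px [279. 230.] xy [ 0.6522 -0.0666] r 0.0139 rgb [50. 49. 50.]
cap px [197. 233.] xy [ 0.5943 -0.0734] r 0.0142 rgb [212. 213. 209.]
```

View pics/wrist17.png

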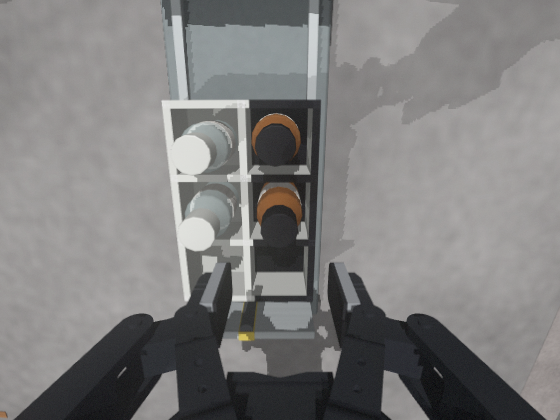

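All four bottles stand in the right bays, and the stripe is at (245,336). Now I go behind the plate with the fingers shut.

```bash
python3 -m creep '[[[0,0,0,-0.005,0.028,0,0],[0,0,0,-0.005,0.028,0,0],[0,0,0,-0.005,0.028,0,0],[0,0,0,-0.005,0.028,0,0],[0,0,0,-0.005,0.028,0,0],[0,0,0,-0.005,0.03,0,0],[0,0,0,0,0,0,0],[0,0,0,0,0,0,0]]]' 30; python3 st.py 0.6356 -0.240 0.138 4.2
python3 - <<'E'
from h import *
import pickle
c=read_camera('wrist'); save('wrist18.png',c['color']); pickle.dump(c,open('wrist18.pkl','wb'))
P=cloud(c)
hsv=cv2.cvtColor(c['color'],cv2.COLOR_RGB2HSV); H,S,V=[hsv[...,i].astype(int) for i in range(3)]
m=(H>20)&(H<35)&(S>120)&(P[...,2]>.09); print(m.sum(),P[m].mean(0).round(4),P[m].min(0).round(4),P[m].max(0).round(4))
m=(abs(P[...,2]-.105)<.004)&(P[...,1]>-.22)&(P[...,1]<-.15); w=maskrect(c,m,.105); print(cv2.minAreaRect(w))
E
```

```text
t: 28.9
eef_pos: [0.6334, -0.2444, 0.2522]
tool_rot: [-0.001, 0.999, 0.039, -0.001]
contact_force: [-0.4, 0.8, -0.5]
gripper_width: 0.002
t 28.90 p [ 0.6334 -0.2444  0.2522] yaw 4.51 z [-0.002  0.001 -1.   ] F [-0.4  0.8 -0.5] w 0.0002 q1,q7 [0.58 0.15]
shift in tool axes [ 0.0028 -0.004   0.1142]
turn [-0.001  0.002  0.005]
226 [ 0.6309 -0.1794  0.1065] [ 0.6239 -0.1835  0.1048] [ 0.6376 -0.1751  0.1088]
((0.6308691501617432, -0.1753753423690796), (0.12202252447605133, 0.016534365713596344), 3.2659125328063965)
```

View pics/wrist18.png

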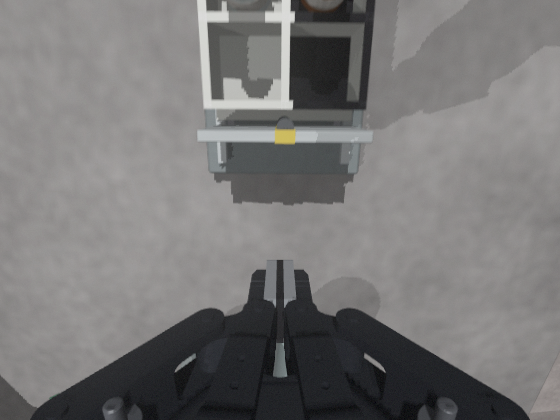

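The stripe is at (285,137), world (0.631,−0.179), in line with the fingers. Lowering behind it.

```bash
python3 -m creep '[[[0,0.002,0.005,0.003,-0.002,0.03,0],[0,0,0,0,0,0.03,0],[0,0,0,0,0,0.03,0],[0,0,0,0,0,0.02,0],[0,0,0,0,0,0,0],[0,0,0,0,0,0,0]]]' 30; python3 st.py 0.6348 -0.230 0.138 4.2
```

```text
t: 29.45
eef_pos: [0.638, -0.2377, 0.139]
tool_rot: [-0.0, 0.999, 0.039, 0.001]
contact_force: [1.1, 0.1, 1.1]
gripper_width: 0.0
t 29.45 p [ 0.638  -0.2377  0.139 ] yaw 4.48 z [ 0.003  0.001 -1.   ] F [1.1 0.1 1.1] w 0.0000 q1,q7 [0.54 0.08]
shift in tool axes [-0.0026 -0.0079  0.001 ]
turn [-0.001 -0.003  0.005]
```

```bash
python3 -m creep '[[[0,-0.003,0.005,-0.003,-0.01,0,0],[0,0,0,0,-0.01,0,0],[0,0,0,0,-0.01,0,0],[0,0,0,0,-0.005,0,0],[0,0,0,0,0,0,0]]]' 30; python3 st.py 0.6304 -0.170 0.138 4.2
```

```text
t: 29.87
eef_pos: [0.6345, -0.1965, 0.1447]
tool_rot: [-0.0, 0.999, 0.038, 0.003]
contact_force: [0.1, 0.4, -0.2]
gripper_width: -0.003
t 29.87 p [ 0.6345 -0.1965  0.1447] yaw 4.34 z [ 0.006  0.    -1.   ] F [ 0.1  0.4 -0.2] w -0.0002 q1,q7 [0.5  0.02]
shift in tool axes [-0.0021 -0.0267  0.0067]
turn [ 0.    -0.006  0.002]
```

```bash
python3 -m creep '[[[0,-0.006,0.002,-0.0025,-0.008,0.007,0],[0,0,0,0,-0.01,0,0],[0,0,0,0,-0.01,0,0],[0,0,0,0,0,0,0]]]' 30; python3 st.py 0.6275 -0.13 0.138 4.2
```

```text
t: 30.2
eef_pos: [0.6314, -0.1696, 0.1403]
tool_rot: [0.003, 0.999, 0.036, 0.003]
contact_force: [-0.3, 1.0, -0.5]
gripper_width: 0.002
t 30.20 p [ 0.6314 -0.1696  0.1403] yaw 4.09 z [ 0.006 -0.006 -1.   ] F [-0.3  1.  -0.5] w 0.0001 q1,q7 [ 0.46 -0.03]
shift in tool axes [-0.0011 -0.0398  0.002 ]
turn [ 0.006 -0.006 -0.002]
```

```bash
python3 - <<'E'
from h import *
c=read_camera('wrist'); save('wrist19.png',c['color'])
c=read_camera('scene'); save('scene19.png',c['color'][170:345,130:390].repeat(3,0).repeat(3,1))
E
```

```text
(no output)
```

View pics/wrist19.png

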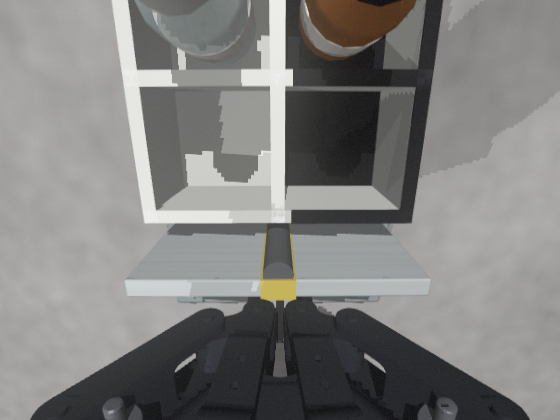

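View pics/scene19.png

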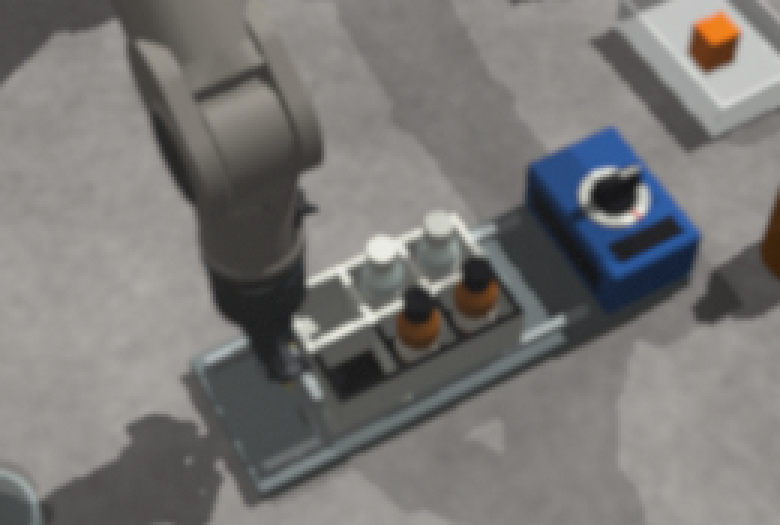

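The fingers sit on the stripe at (279,285) and the cassette is gliding. I carry on in small steps.

```bash
python3 -m creep '[[[0.006,-0.006,0,-0.001,-0.009,0.001,0],[0,0,0,0,-0.009,0,0],[0,0,0,0,-0.009,0,0],[0,0,0,0,-0.009,0,0],[0,0,0,0,0,0,0]]]' 30; python3 st.py 0.6245 -0.09 0.138 4.2
```

```text
t: 30.72
eef_pos: [0.628, -0.1372, 0.1393]
tool_rot: [0.002, 0.999, 0.032, 0.0]
contact_force: [-1.3, 0.9, -0.6]
gripper_width: -0.0
t 30.72 p [ 0.628  -0.1372  0.1393] yaw 3.72 z [ 0.001 -0.004 -1.   ] F [-1.3  0.9 -0.6] w -0.0000 q1,q7 [ 0.41 -0.09]
shift in tool axes [-0.0005 -0.0473  0.0011]
turn [ 0.004 -0.    -0.008]
```

```bash
python3 -m creep '[[[0.004,0,-0.008,-0.001,-0.009,0.001,0],[0,0,0,0,-0.009,0,0],[0,0,0,0,-0.009,0,0],[0,0,0,0,-0.009,0,0],[0,0,0,0,0,0,0]]]' 30; python3 st.py 0.6245 -0.09 0.138 4.2
```

```text
t: 31.13
eef_pos: [0.6251, -0.0995, 0.1389]
tool_rot: [0.001, 0.999, 0.036, 0.001]
contact_force: [1.0, 1.0, 1.4]
gripper_width: 0.004
t 31.13 p [ 0.6251 -0.0995  0.1389] yaw 4.15 z [ 0.003 -0.002 -1.   ] F [1.  1.  1.4] w 0.0004 q1,q7 [ 0.36 -0.15]
shift in tool axes [ 0.0001 -0.0095  0.0009]
turn [ 0.002 -0.002 -0.001]
```

```bash
python3 -m creep '[[[0,0,0,0,-0.005,0,0],[0,0,0,0,-0.005,0,0],[0,0,0,0,-0.005,0,0],[0,0,0,0,0,0,0]]]' 30; python3 st.py 0.6215 -0.05 0.138 4.2
python3 - <<'E'
from h import *
c=read_camera('scene'); save('scene20.png',c['color'][170:345,130:390].repeat(3,0).repeat(3,1))
E
```

```text
t: 31.47
eef_pos: [0.6241, -0.0902, 0.139]
tool_rot: [0.006, 0.999, 0.034, 0.001]
contact_force: [0.5, 0.6, 1.3]
gripper_width: -0.0
t 31.47 p [ 0.6241 -0.0902  0.139 ] yaw 3.9 z [ 0.003 -0.012 -1.   ] F [0.5 0.6 1.3] w -0.0000 q1,q7 [ 0.34 -0.17]
shift in tool axes [ 0.0001 -0.0403  0.0005]
turn [ 0.012 -0.002 -0.005]
```

View pics/scene20.png

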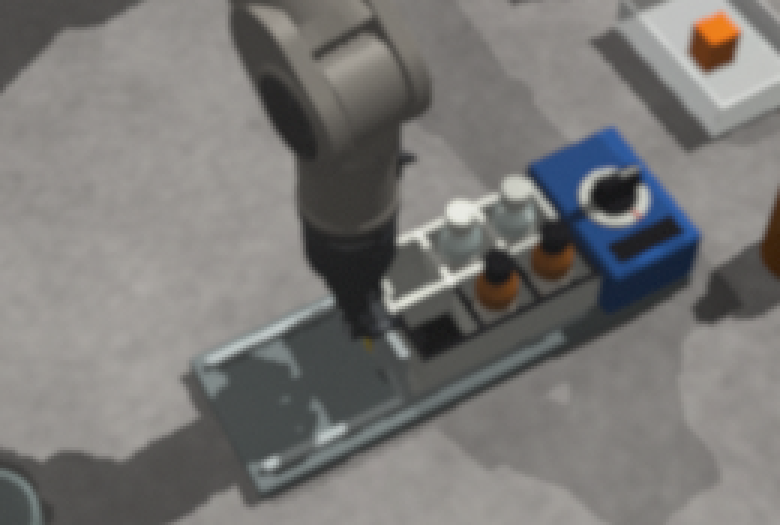

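```bash
python3 -m creep '[[[0.012,0,-0.005,0,-0.006,0,0],[0,0,0,0,-0.006,0,0]]]' 30; python3 st.py; python3 -m creep '[[[0,0,0,0,-0.006,0,0],[0,0,0,0,-0.006,0,0]]]' 30; python3 st.py 0.6215 -0.05 0.138 4.2
```

```text
t: 31.68
eef_pos: [0.6238, -0.0889, 0.1391]
tool_rot: [0.006, 0.999, 0.033, 0.001]
contact_force: [2.7, -16.2, -0.0]
gripper_width: -0.004
t 31.68 p [ 0.6238 -0.0889  0.1391] yaw 3.76 z [ 0.003 -0.012 -1.   ] F [  2.7 -16.2  -0. ] w -0.0004 q1,q7 [ 0.34 -0.18]
t: 31.85
eef_pos: [0.6237, -0.0884, 0.1392]
tool_rot: [0.012, 1.0, 0.028, 0.002]
contact_force: [2.2, -15.6, 1.6]
gripper_width: 0.002
t 31.85 p [ 0.6237 -0.0884  0.1392] yaw 3.2 z [ 0.004 -0.024 -1.   ] F [  2.2 -15.6   1.6] w 0.0002 q1,q7 [ 0.32 -0.2 ]
shift in tool axes [-0.     -0.0385  0.0002]
turn [ 0.025 -0.003 -0.017]
```

It stopped dead on the centre line with about 16 N resistance, which looks like the end stop rather than a jam. Back off, rise and measure.

```bash
python3 -m creep '[[[0.02,0,-0.015,0,0.02,0,0],[0,0,0,0,0.03,0,0],[0,0,0,0,0.03,0,0],[0,0,0,0,0.03,-0.02,0],[0,0,0,0,0.01,-0.04,0],[0,0,0,0,0,-0.04,0],[0,0,0,0,0,-0.02,0],[0,0,0,0,0,0,0]]]' 30; python3 st.py 0.608 0.04 0.26 4.2
python3 - <<'E'
from h import *
import pickle
c=read_camera('wrist'); save('wrist21.png',c['color']); P=cloud(c)
hsv=cv2.cvtColor(c['color'],cv2.COLOR_RGB2HSV); H,S,V=[hsv[...,i].astype(int) for i in range(3)]
m=(H>20)&(H<35)&(S>120)&(P[...,2]>.09); print(m.sum(),P[m].mean(0).round(4))
m=(abs(P[...,2]-.105)<.004)&(P[...,1]>-.13)&(P[...,1]<-.03)&(c['range_z']>.13); w=maskrect(c,m,.105); print(cv2.minAreaRect(w))
c=read_camera('top'); save('top21.png',c['color'][120:220,200:400].repeat(4,0).repeat(4,1)); pickle.dump(c,open('top21.pkl','wb'))
E
```

```text
t: 32.52
eef_pos: [0.6297, -0.2053, 0.2588]
tool_rot: [-0.006, 0.999, 0.039, -0.004]
contact_force: [0.8, 0.9, 1.1]
gripper_width: -0.0
t 32.52 p [ 0.6297 -0.2053  0.2588] yaw 4.46 z [-0.009  0.011 -1.   ] F [0.8 0.9 1.1] w -0.0000 q1,q7 [0.55 0.1 ]
shift in tool axes [-0.0025 -0.2463  0.0018]
turn [-0.012  0.008  0.005]
404 [ 0.6236 -0.0766  0.1062]
((0.6234757900238037, -0.07183340191841125), (0.12175769358873367, 0.017484746873378754), 3.579991340637207)
```

View pics/wrist21.png

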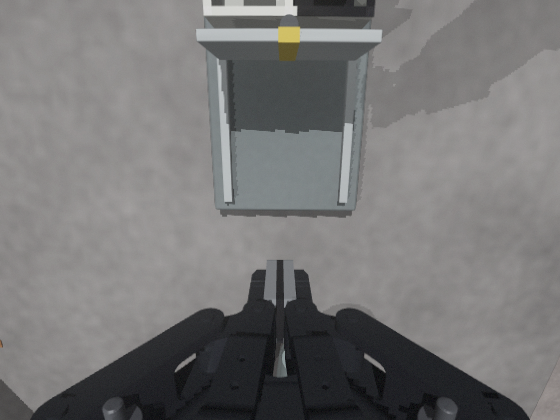

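View pics/top21.png

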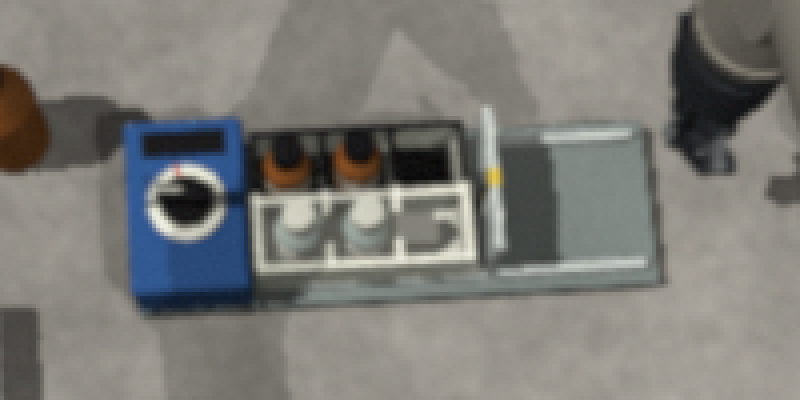

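The plate moved 103.5 mm to y=−0.0766 and has sprung straight. All bottles stand, and the cassette front is close to the housing (a gap of about 5 mm, as the geometry predicts). Now the knob.

```bash
python3 -m creep '[[[-0.012,0.008,0.005,0,-0.03,0,0.04],[0,0,0,0,-0.03,0,0.04],[0,0,0,0,-0.03,0,0.04],[0,0,0,0,-0.03,0,0.04],[0,0,0,0,-0.03,0,0.04],[0,0,0,0,-0.03,0,0.04],[0,0,0,0,-0.03,0,0.04],[0,0,0,0,-0.03,0,0.04],[0,0,0,0,-0.03,0,0.04],[0,0,0,0,-0.02,0,0.04],[0,0,0,0,0,0,0.04],[0,0,0,0,0,0,0.04]]]' 30
cat > kn.py <<'E'
from h import *
import sys
c=read_camera('wrist'); save(sys.argv[1],c['color']); P=cloud(c); z=P[...,2]
m=(abs(z-.119)<.004)&(P[...,1]>.14)&(P[...,1]<.22)&(abs(P[...,0]-.605)<.05)&(c['range_z']>.12)
w=maskrect(c,m,.119); print('knob',cv2.minAreaRect(w))
E
python3 kn.py wrist22.png; python3 st.py 0.6054 0.1759 0.21 -0.6
```

```text
t: 33.62
eef_pos: [0.5886, 0.1071, 0.2295]
tool_rot: [-0.005, 0.999, 0.044, -0.024]
contact_force: [1.1, -0.6, 0.6]
gripper_width: 0.475
knob ((0.6051587462425232, 0.17627757787704468), (0.04563290253281593, 0.013967269100248814), 89.50770568847656)
t 33.67 p [0.5883 0.1072 0.2293] yaw 5.03 z [-0.049  0.009 -0.999] F [-0.1  1.4 -0.1] w 0.0399 q1,q7 [ 0.12 -0.42]
shift in tool axes [ 0.024  -0.0666  0.0191]
turn [-0.011  0.049  0.098]
```

View pics/wrist22.png

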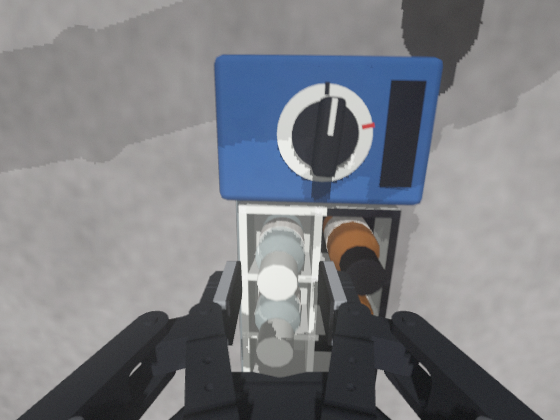

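The knob is at (326,135), with the cassette close up against the housing at row 205. Moving over the knob.

```bash
python3 -m creep '[[[-0.011,0.049,0,0.012,-0.034,0,0.04],[0,0,0.1,0.01,-0.033,0,0.04],[0,0,0,0,0,0,0.04],[0,0,0,0,0,0,0.04]]]' 30;python3 st.py 0.6052 0.1761 0.166 -0.5
```

```text
t: 34.0
eef_pos: [0.6047, 0.1706, 0.2241]
tool_rot: [0.001, 1.0, -0.013, -0.002]
contact_force: [0.2, -0.7, 0.4]
gripper_width: 0.466
t 34.00 p [0.6047 0.1706 0.2241] yaw -1.51 z [-0.004 -0.003 -1.   ] F [ 0.2 -0.7  0.4] w 0.0398 q1,q7 [-0.01 -0.65]
shift in tool axes [ 0.0007 -0.0057  0.0581]
turn [ 0.003  0.004 -0.018]
```

```bash
python3 -m creep '[[[0.003,0.004,-0.018,0,-0.006,0.02,0.04],[0,0,0,0,0,0.015,0.04],[0,0,0,0,0,0,0.04],[0,0,0,0,0,0,0.04]]]' 30;python3 st.py 0.6052 0.1761 0.166 -0.5
```

```text
t: 34.33
eef_pos: [0.6053, 0.1708, 0.1864]
tool_rot: [0.001, 1.0, -0.006, -0.001]
contact_force: [0.1, -0.1, 0.5]
gripper_width: 0.47
t 34.33 p [0.6053 0.1708 0.1864] yaw -0.64 z [-0.003 -0.002 -1.   ] F [ 0.1 -0.1  0.5] w 0.0402 q1,q7 [-0.02 -0.66]
shift in tool axes [-0.0001 -0.0053  0.0204]
turn [ 0.002  0.002 -0.003]
```

```bash
python3 -m creep '[[[0.002,0.002,-0.003,0,-0.006,0,0.04],[0,0,0,0,-0.001,0.012,0.04],[0,0,0,0,-0.001,0.008,0.04],[0,0,0,0,0,0,0.04],[0,0,0,0,0,0,0.04]]]' 30;python3 st.py 0.6052 0.1761 0.166 -0.5
```

```text
t: 34.75
eef_pos: [0.6067, 0.1757, 0.1661]
tool_rot: [0.001, 1.0, -0.006, 0.001]
contact_force: [0.5, 0.2, 0.6]
gripper_width: 0.47
t 34.75 p [0.6067 0.1757 0.1661] yaw -0.73 z [ 0.001 -0.001 -1.   ] F [0.5 0.2 0.6] w 0.0402 q1,q7 [-0.04 -0.68]
shift in tool axes [-0.0015 -0.0003  0.0001]
turn [ 0.001 -0.001 -0.004]
```

```bash
python3 -m creep '[[[0,0,0,-0.0015,0,0,0],[0,0,0,0,0,0,0],[0,0,0,0,0,0,0],[0,0,0,0,0,0,0],[0,0,0,0,0,0,0],[0,0,0,0,0,0,0]]]' 40;python3 st.py 0.6052 0.1761 0.166 -70
python3 -m creep '[[[0,0,0.12,0,0,0,0],[0,0,0.12,0,0,0,0],[0,0,0.12,0,0,0,0],[0,0,0,0,0,0,0]]]' 40;python3 st.py 0.6052 0.1761 0.166 -70
```

```text
t: 35.25
eef_pos: [0.6058, 0.1758, 0.1664]
tool_rot: [0.0, 1.0, -0.006, 0.001]
contact_force: [1.7, -0.3, -2.7]
gripper_width: 0.156
t 35.25 p [0.6058 0.1758 0.1664] yaw -0.72 z [ 0.003 -0.001 -1.   ] F [ 1.7 -0.3 -2.7] w 0.0133 q1,q7 [-0.04 -0.68]
shift in tool axes [-0.0006 -0.0003  0.0004]
turn [-1.000e-03 -3.000e-03  1.209e+00]
t: 35.58
eef_pos: [0.6056, 0.1759, 0.1664]
tool_rot: [-0.0, 0.981, -0.192, 0.001]
contact_force: [3.2, 0.2, -5.4]
gripper_width: 0.152
t 35.58 p [0.6056 0.1759 0.1664] yaw -22.17 z [ 0.002 -0.    -1.   ] F [ 3.2  0.2 -5.4] w 0.0129 q1,q7 [-0.1 -1. ]
shift in tool axes [-0.0004 -0.0001  0.0004]
turn [-0.002 -0.002  0.835]
```

```bash
python3 -m creep '[[[0,0,0.12,0,0,0,0],[0,0,0.12,0,0,0,0],[0,0,0.12,0,0,0,0],[0,0,0.12,0,0,0,0],[0,0,0.12,0,0,0,0],[0,0,0.1,0,0,0,0],[0,0,0,0,0,0,0]]]' 40;python3 st.py 0.6052 0.1761 0.166 -72
```

```text
t: 36.17
eef_pos: [0.6053, 0.1762, 0.1663]
tool_rot: [-0.0, 0.854, -0.519, 0.001]
contact_force: [1.3, -0.4, -2.7]
gripper_width: 0.157
t 36.17 p [0.6053 0.1762 0.1663] yaw -62.6 z [ 0.002 -0.    -1.   ] F [ 1.3 -0.4 -2.7] w 0.0134 q1,q7 [-0.23 -1.61]
shift in tool axes [0.     0.0001 0.0003]
turn [-0.001 -0.001  0.164]
```

```bash
python3 -m creep '[[[0,0,0.09,0,0,0,0],[0,0,0.07,0,0,0,0],[0,0,0,0,0,0,0]]]' 40;python3 st.py 0.6052 0.1761 0.166 -72
```

```text
t: 36.42
eef_pos: [0.6053, 0.1763, 0.1663]
tool_rot: [-0.0, 0.813, -0.582, 0.001]
contact_force: [1.6, -0.8, -2.8]
gripper_width: 0.155
t 36.42 p [0.6053 0.1763 0.1663] yaw -71.12 z [ 0.002 -0.    -1.   ] F [ 1.6 -0.8 -2.8] w 0.0133 q1,q7 [-0.25 -1.73]
shift in tool axes [0.0002 0.0002 0.0003]
turn [-0.001 -0.001  0.015]
```

Open and rise straight up. Then back the tool away (tool −y, about world −x… checked below) and look.

```bash
python3 -m creep '[[[0,0,0,0,0,0,0.04],[0,0,0,0,0,0,0.04],[0,0,0,0,0,0,0.04],[0,0,0,0,0,-0.015,0.04],[0,0,0,0,0,-0.035,0.04],[0,0,0,0,0,-0.04,0.04],[0,0,0,0,0,-0.03,0.04],[0,0,0,0,0,0,0.04]]]' 40;python3 st.py 0.50 0.17 0.28 -70; python3 kn.py wrist23.png
```

```text
t: 37.08
eef_pos: [0.6029, 0.1768, 0.2892]
tool_rot: [0.003, 0.822, -0.57, -0.002]
contact_force: [1.4, 0.1, 0.2]
gripper_width: 0.472
t 37.08 p [0.6029 0.1768 0.2892] yaw -69.52 z [-0.007 -0.002 -1.   ] F [1.4 0.1 0.2] w 0.0403 q1,q7 [-0.23 -1.68]
shift in tool axes [-0.0296  0.0987  0.0099]
turn [0.007 0.001 0.008]
knob ((0.6064175367355347, 0.17655080556869507), (0.04534684121608734, 0.013846931047737598), 18.827909469604492)
```

View pics/wrist23.png

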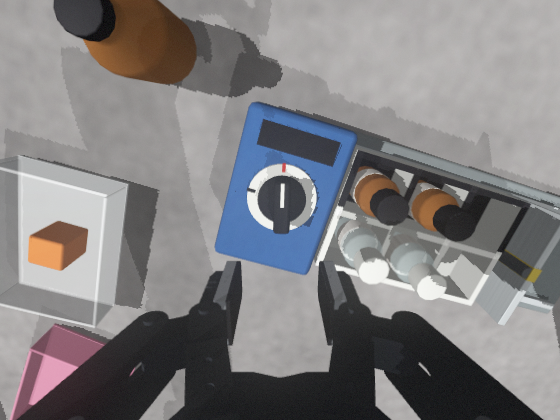

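The knob pointer now lies at the red mark, 75° from the start position. The block is in the tub and four bottles are in the cassette. I back the arm off for a last look from the fixed cameras.

```bash
python3 -m creep '[[[0,0,0,-0.01,0.03,-0.01,0.04],[0,0,0,-0.01,0.03,0,0.04],[0,0,0,-0.01,0.03,0,0.04],[0,0,0,-0.01,0.03,0,0.04],[0,0,0,0,0,0,0.04],[0,0,0,0,0,0,0.04]]]';python3 st.py
python3 - <<'E'
from h import *
c=read_camera('scene'); save('scene24.png',c['color'])
t=read_camera('top'); save('top24.png',t['color'])
P=cloud(t); hsv=cv2.cvtColor(t['color'],cv2.COLOR_RGB2HSV); H,S=hsv[...,0].astype(int),hsv[...,1]
m=(H>20)&(H<35)&(S>120)&(P[...,2]>.09)&(abs(P[...,0]-.62)<.05); print('stripe',m.sum(),P[m].mean(0).round(4))
Q=cloud(c); hsv=cv2.cvtColor(c['color'],cv2.COLOR_RGB2HSV); H,S=hsv[...,0].astype(int),hsv[...,1]
m=(H>20)&(H<35)&(S>120)&(Q[...,2]>.09)&(abs(Q[...,0]-.62)<.05); print('stripe scene',m.sum(),Q[m].mean(0).round(4))
z=P[...,2]; m=(abs(z-.128)<.006)&(P[...,1]<.12)&(P[...,1]>-.1)&(abs(P[...,0]-.61)<.06)
n,l,st,ce=cv2.connectedComponentsWithStats(m.astype(np.uint8))
for i in range(1,n):
    if st[i,4]>10: print('cap',P[l==i].mean(0).round(3),t['color'][l==i].mean(0).round(0))
E
```

```text
t: 37.63
eef_pos: [0.4685, 0.1698, 0.2919]
tool_rot: [0.007, 0.824, -0.566, -0.005]
contact_force: [1.3, -0.4, 1.1]
gripper_width: 0.47
t 37.63 p [0.4685 0.1698 0.2919] yaw -68.99 z [-0.016 -0.007 -1.   ] F [ 1.3 -0.4  1.1] w 0.0401 q1,q7 [-0.26 -1.74]
stripe 9 [ 0.6246 -0.0739  0.1055]
stripe scene 23 [ 0.6246 -0.0764  0.1044]
cap [0.645 0.036 0.128] [33. 31. 30.]
cap [0.638 0.094 0.128] [33. 31. 30.]
cap [0.586 0.029 0.128] [220. 220. 208.]
cap [0.583 0.084 0.128] [219. 219. 207.]
```

View pics/scene24.png

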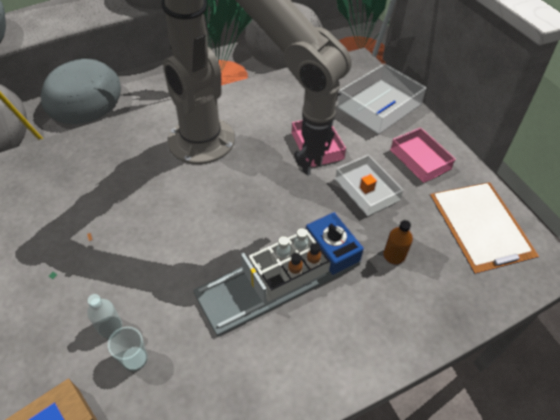

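View pics/top24.png

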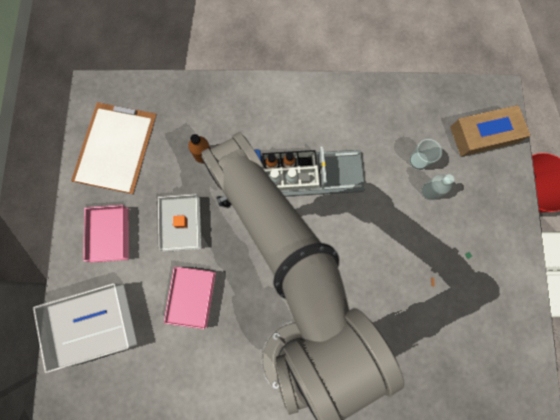

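All checks agree: the block is in the tub at scene(368,184), four bottles are upright in the matching bays, the cassette is against its stop, the knob is at about 1.32 rad, the bystanders have not moved and no bottle is left on the table.

```bash
python3 -c "
from station import hand_in; print(hand_in())"
```

```text
the job is handed in; nothing more can be done
None
```

The job is done in the order asked and handed in at about 38 s of robot time; no verdict came back.

- **Block:** the orange travel block is in the clear tub.
- **Bottles:** only four small bottles were on the table, two amber and two clear. The ambers stand in dark bays 1 and 2 and the clears in white bays 1 and 2, all upright.
- **Cassette:** I pushed it by the yellow stripe, and it moved 103.5 mm without jamming. It then stopped dead at about 16 N on the centre line.
- **Knob:** it was turned clockwise to about 1.32 rad by camera, which is past the 1.05 click point, and it stayed there when released.

**Last checks:** the final pictures showed the robot clear of everything. The beaker and both big bottles looked unmoved, no small bottle was left outside the cassette, and none was knocked aside. That the cassette is fully home rests on the hard stop and on its measured front end meeting the housing (about 0.135 m along the dock), since I could not read the joint directly.

**Disagreement:** the top and scene cameras differed by up to about 9 mm on first measurements, mostly in x. I used the wrist camera close up for the final positions.

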